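# Load a blank in the drilling fixture and clamp it

### The job

Load the loose rectangular aluminium blank into the drilling fixture: lay it flat on the two rest strips and push it fully home, one end against the end stop and a long side flat against both side pins, without ramming it. Then swing the ball-ended lever of the eccentric clamp round against the blank until it is firmly tight and stays so by itself, without forcing it, the blank still fully home. Leave the other things on the bench alone.

Things in the scene. Friction and masses are not known exactly. Their poses are not given: they have to be found in the camera images.
- blank: the loose workpiece: a plain sawn aluminium bar, 50 mm (its x) by 90 mm (its y) by 25 mm high, about 0.3 kg, lying on the bench; sliding it on the strips takes about 2 to 7 N; origin at the centre of its underside
- fixture: drilling fixture bolted to the bench: steel plate 20 mm thick, x -105..+65, y -75..+85 mm in its axes, with two rest strips along x (y -26 and +26 mm, 14 mm wide, x -34..+22 mm), tops 28 mm above the bench. Origin at bench height; side pins at +x, end stop at +y, clamp at -x. Blank home: its 90 mm side along fixture y, centre at fixture x 0, underside 28 mm above the bench
- side_pins: the fixture's two upright locating pins, 10 mm thick, at fixture x +30 mm, y -36 and +36 mm (they touch a long side of the blank at fixture x +25 mm); tops 40 mm above the bench, 12 mm above the rest strips. Same origin and axes as the fixture
- end_stop: end stop, fast on the plate, its y set anew each time: dark block 36 x 20 x 18 mm with a round button 12 mm thick facing fixture -y, 33.5 mm above the bench. Origin in y at the button's face, in x at its middle (fixture x -4 mm), 20 mm above the bench; axes as the fixture's. Blank home: its end touches the button, its centre 45 mm to -y of this origin
- clamp_foot: foot of the eccentric clamp, fast on the plate, set a little nearer or farther each time (33.5 to 35 mm on the -x side of the home blank's long face); dark block 26 x 58 x 6 mm. Origin: on the upright pivot axis, 20 mm above the bench; axes as the fixture's. A cam disc of 24 mm radius, its centre 13 mm off the pivot, turns on it 32 to 48 mm above the bench and bears on the blank
- clamp_lever (a joint): turn of cam and lever, rad; grows counter-clockwise seen from above, which closes. 0.05 to 0.7 = open as found (knob to fixture -x, clear of the blank). It turns easily (under 1 N at the knob) until the cam meets a home blank at about 1.8 to 2.1; from there it tightens by friction: about 3.5 to 6 N clamping per 1 N at the knob, 9 to 14 N there is firm; it stays where it is left
- knob (a point): centre of the black ball, 28 mm thick, at the lever's end, 112 mm from the pivot axis, 67 mm above the bench. The lever is a round rod 10 mm thick rising outwards from 58 mm (30 mm from the pivot) to 66 mm above the bench (104 mm from it)
- drill_chuck: bystander: a steel drill chuck 52 mm thick standing on its jaws end, tapered shank up, 118 mm high; origin at the centre of its underside
- flange: bystander: a turned steel flange 64 mm wide, 26 mm high; origin at the centre of its underside
- spanner: bystander: a steel spanner 170 mm long lying flat along its x; origin at its middle
- tub: bystander: a clear plastic tub with a white lid, 102 mm square, 62 mm high; origin at the centre of its underside
Not all that is in view belongs to the job. What is shaped like the blank but pink is not meant.

How it is judged:
By the outcome, as a careful person would: the job done as asked, in the order asked, and still so for the second after the job is handed in, with the robot touching nothing.
It also fails if it takes over 72 s, if anything falls off the work surface, if the arm or the gripper's body presses on something with over 40 N, if the wrist force passes 120 N, or if a joint passes its speed limit or range.

### The arm

A 6-joint arm with a two-finger parallel gripper is mounted at the origin on the work surface. World frame = base frame: x ahead of the robot, y to its left, z up, the work surface at z = 0. Lengths are in m, angles in degrees, forces in N, time in s.
With the tool pointing down it reaches from about 0.4 to 0.825 m from the base axis. Payload 7 kg.
Tool frame: the origin (TCP) lies between the finger pads; the fingertips stand 11 mm ahead of it and the grasp point (between the pads) lies 8 mm behind it; z points along the fingers, y is the direction in which the jaws open and shut (so a half turn about z gives the same grasp; the last joint's range is limited). The gripper opens to 88 mm and grips with 3 to 60 N. Pads are 19 mm wide; open, the fingers measure 130 mm over their backs; the gripper's body (78 mm by 193 mm) begins 47 mm behind the grasp point.
Start: joints at [-53.738, 20.546, 0.682, 0, -70.136, -16.507], TCP at [0.228, -0.635, 0.238] pointing down, gripper open.
Joint ranges: [-176.03, 176.03], [-82.01, 121.73], [-58.28, 71.71], [-173.87, 95.51], [-174.79, -0.11], [-173.66, 173.66]. Speed limits (degrees/s): [136.94, 136.94, 172.46, 180, 180, 180].

### API

Orientations are given as [roll, pitch, yaw] about the fixed x, y, z axes, in that order (R = Rz(yaw) Ry(pitch) Rx(roll)).
In Python, from plant import r gives the robot as it stands.
- The arm moves only by the shell command python3 -m inch 'ROWS' [OPENING] [FORCE]. ROWS is JSON, a list of rows, each an object of numbers: "x", "y", "z": the shift along the tool's x, y, z as a fraction of full scale; "yaw": the turn about the tool's z as a fraction of full scale. In form: [{"x": .., "y": .., "z": .., "yaw": ..}, ...]. A call has 1 to 5 rows; each row shifts and turns the pose as measured when the row begins, along the tool's axes as they then stand; what a row does not reach is not made up. Full scale, the value 1, is 0.025 m for a shift and 4 degrees for a turn. A row lasts 1/12 s, in which the tool goes at most 41.7 mm and 7.16 degrees, less where a joint would pass 70% of its speed; a pose out of reach is approached as far as the arm can. A call with a number of a shift or a turn outside -1 to 1 is refused whole. A call with a gripper value outside its range is refused whole. OPENING is the opening, from -1 (shut) to 1 (fully open), set as the call begins (- or left out, the last holds). The fingers move at their own pace and stop on an object; FORCE is the grip in N (left out, the last holds). Time passes only in rows, so rows that do not move let the fingers close. It gives the time, the measured TCP pose, the force and the opening at its end, in the units of the state.
- r.get_state(): the state, without advancing time (a new reading comes with each control period).
- r.capture(name): name is "scene" or "top" or "wrist"; returns (picture, depth): 400x640x3 uint8, red, green, blue; 400x640 float32, m along the optical axis (not along the pixel's ray), 0 where there is no reading.
- r.camera_info(name): a dict with "mtx" (3x3 intrinsics, pixels), "pose" (4x4, takes a point from camera to world coordinates). Camera axes: x right, y down, z forward; pixel columns grow to the right and rows downward; lengths in m; the calibration is good to about 2 mm. A picture is of the moment at which its call begins: read the wrist's pose just before it. camera_info takes no time and is no camera call; for the wrist camera it gives the pose at the moment of the call.
- r.close_job(): hands the job in, once; it reports no verdict.
The state is a dict: "time_s": time; "joints": joint angles; "qd": joint speeds; "joint_torque": joint torques, N m; "tcp_pos": TCP position; "eef_rot": TCP orientation; "contact_force": force on the tool from outside, world axes, zero at the start; "moment": the same for the moment, N m; "gripper_width": finger opening in m.
Only numpy, scipy, OpenCV 4.12 (cv2) and the standard library are available. Lean on these libraries where they do the work, as an engineer would, in place of code of your own. Each camera call takes 0.05 s, during which the arm holds its last target. There are 200 camera calls.

## Working session

There is one attempt and no reset: what is moved stays moved. The work goes in short steps, Python scripts to look and compute and a shell command to move; the robot and the scene stay as the last step left them, time stands still between calls to the robot, and variables do not carry over. Pictures are saved under pics/ and viewed, about 8 in all and at most 12, crops included, and the job is handed in when it is done.

```bash
ls; mkdir -p pics
python3 - <<'E'
from plant import r
import cv2,numpy as np
for n in ["scene","top"]:
    p,d=r.capture(n); cv2.imwrite(f"pics/{n}0.png",p[:,:,::-1]); np.savez(f"pics/{n}0.npz",p=p,d=d,**r.camera_info(n))
    print(n,r.camera_info(n))
print(r.get_state())
E
```

```text
pics
scene {'mtx': array([[443.82005178,   0.        , 325.37229451],
       [  0.        , 443.82005178, 195.20654601],
       [  0.        ,   0.        ,   1.        ]]), 'pose': array([[-8.01861135e-01,  3.32219665e-01, -4.96637507e-01,
         1.14909837e+00],
       [ 5.97510060e-01,  4.46770118e-01, -6.65866495e-01,
         8.04391897e-01],
       [ 6.68853937e-04, -8.30678371e-01, -5.56752186e-01,
         7.90376139e-01],
       [ 0.00000000e+00,  0.00000000e+00,  0.00000000e+00,
         1.00000000e+00]])}
top {'mtx': array([[384.91105785,   0.        , 311.95713572],
       [  0.        , 384.91105785, 202.47146166],
       [  0.        ,   0.        ,   1.        ]]), 'pose': array([[-0.01519751, -0.99716181,  0.07373844,  0.4389358 ],
       [-0.99963272,  0.0134974 , -0.02349983, -0.00211925],
       [ 0.02243786, -0.07406849, -0.9970007 ,  1.15190472],
       [ 0.        ,  0.        ,  0.        ,  1.        ]])}
{'time_s': 0.1, 'joints': array([-5.37371293e+01,  2.05868168e+01,  6.39475883e-01, -1.73854669e-02,
       -7.01375699e+01, -1.65075099e+01]), 'qd': array([-0.01817329, -0.19830601,  0.09567185,  0.11300578,  0.03309974,
       -0.00721705]), 'joint_torque': array([-1.31485551e-03, -5.84161663e+01,  2.93751633e+01,  7.01538295e+00,
        1.01788758e-02, -6.07970378e-05]), 'tcp_pos': array([ 0.22798741, -0.63487746,  0.23672673]), 'eef_rot': array([ 1.79913945e+02, -8.45801564e-03, -1.60250552e+02]), 'contact_force': array([-0.78354753,  0.37817061,  0.05985498]), 'moment': array([-0.01572875, -0.03010606, -0.01149276]), 'gripper_width': 0.08773870494447554}
```

View pics/top0.png

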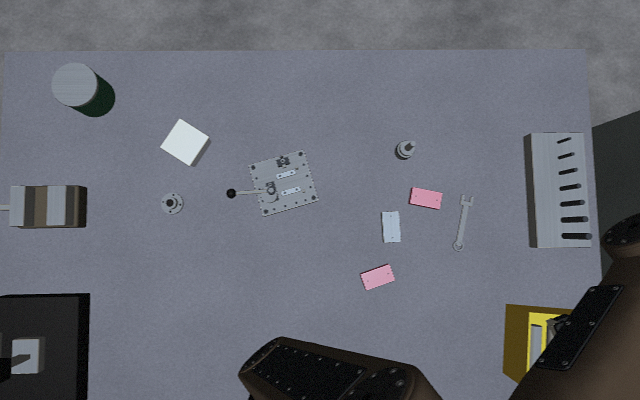

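View pics/scene0.png

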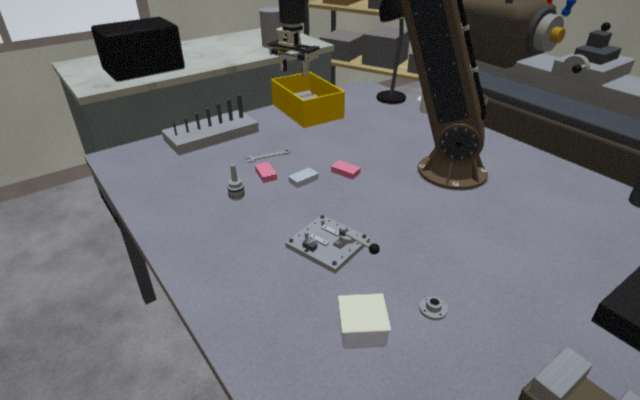

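Candidates for the blank in the top view: the silver bar (391,227), pink bar (426,198) and pink bar (377,277). The white square (185,142) is the tub lid. The silver bar is the blank. The fixture is at (283,183) with its knob at (231,193).

```bash
cat > h.py <<'E'
import numpy as np,cv2
def world(d,info,):
    K,T=info["mtx"],info["pose"]; h,w=d.shape
    u,v=np.meshgrid(np.arange(w),np.arange(h))
    P=np.stack([(u-K[0,2])/K[0,0]*d,(v-K[1,2])/K[1,1]*d,d],-1)
    return P@T[:3,:3].T+T[:3,3]
def ray(px,info,z):
    K,T=info["mtx"],info["pose"]
    q=T[:3,:3]@np.array([(px[0]-K[0,2])/K[0,0],(px[1]-K[1,2])/K[1,1],1.])
    return T[:3,3]+q*(z-T[2,3])/q[2]
def proj(X,info):
    K,T=info["mtx"],info["pose"]; c=T[:3,:3].T@(np.asarray(X)-T[:3,3]); p=K@c; return p[:2]/p[2]
E
python3 - <<'E'
from h import *
f=np.load("pics/top0.npz"); W=world(f["d"],f); p=f["p"]
z=W[...,2]
print("bench z",np.median(z[250:300,150:230]))
def rect(m,name):
    pts=W[m][:,:2].astype(np.float32); print(name,len(pts),cv2.minAreaRect(pts*1000))
m=np.zeros(z.shape,bool); m[205:250,375:407]=1
rect(m&(z>.013),"blank"); print(np.median(z[m&(z>.013)]))
m=np.zeros(z.shape,bool); m[140:225,240:330]=1
rect(m&(z>.012)&(z<.04),"plate")
for n,px,zz in [("knob",(231,193),.067),("chuck",(404,150),.05),("tub",(185,142),.06)]: print(n,ray(px,f,zz))
a=cv2.resize(p[130:260,210:450,::-1],None,fx=3.3,fy=3.3,interpolation=cv2.INTER_CUBIC); cv2.imwrite("pics/crop0.png",a)
from plant import r
i=r.camera_info("wrist"); s=r.get_state(); print(i,s["tcp_pos"])
E
```

```text
bench z 7.74888464782908e-06
blank 542 ((441.17279052734375, -143.15318298339844), (89.36995697021484, 281.7430114746094), 3.804858684539795)
0.02455312781980379
plate 2812 ((584.1094970703125, 57.14601516723633), (160.96902465820312, 170.0090789794922), 15.611042976379395)
knob [0.54903447 0.2001469  0.067     ]
chuck [ 0.67024081 -0.29891988  0.05      ]
tub [0.69785465 0.33234173 0.06      ]
{'mtx': array([[342.87610715,   0.        , 320.97393804],
       [  0.        , 342.87610715, 199.82183281],
       [  0.        ,   0.        ,   1.        ]]), 'pose': array([[-0.3377854 ,  0.90292833,  0.26574698,  0.15694286],
       [ 0.94121962,  0.32326688,  0.09800081, -0.65922866],
       [ 0.00258051,  0.28322952, -0.95904869,  0.38371304],
       [ 0.        ,  0.        ,  0.        ,  1.        ]])} [ 0.22798741 -0.63487746  0.23672673]
```

View pics/crop0.png

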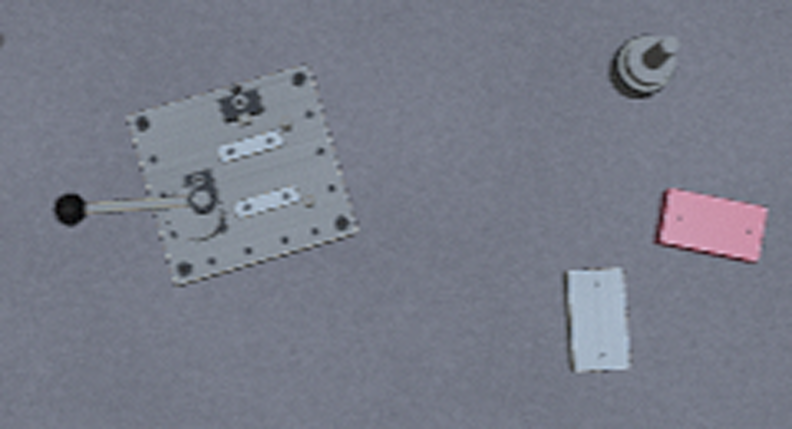

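```bash
cat >> h.py <<'E'
def plan(s,tgt,yaw=None):
    """units of full scale in tool axes to reach world target (m), yaw deg"""
    from scipy.spatial.transform import Rotation as R
    M=R.from_euler("xyz",s["eef_rot"],degrees=True).as_matrix()
    u=M.T@(np.asarray(tgt)-s["tcp_pos"])/.025
    dy=None if yaw is None else round(((s["eef_rot"][2]-yaw+180)%360-180)/4,2)
    print("plan xyz",u.round(2),"yaw",dy,"| t",round(s["time_s"],2),"tcp",s["tcp_pos"].round(4),"rot",s["eef_rot"].round(2),"F",s["contact_force"].round(1),"w",round(s["gripper_width"],4))
E
R='{"x":-0.92,"y":0.98}'
python3 -m inch '[{"x":-0.92,"y":0.98},{"x":-0.92,"y":0.98},{"x":-0.92,"y":0.98},{"x":-0.92,"y":0.98},{"x":-0.92,"y":0.98}]'
python3 -m inch '[{"x":-0.92,"y":0.98},{"x":-0.92,"y":0.98},{"x":-0.92,"y":0.98},{"x":-0.92,"y":0.98},{"x":-0.92,"y":0.98}]'
python3 -m inch '[{"x":-0.92,"y":0.98,"yaw":1},{"x":-0.92,"y":0.98,"yaw":1},{"x":-0.92,"y":0.98,"yaw":1},{"x":-0.92,"y":0.98,"yaw":0.9},{}]'
python3 - <<'E'
from plant import r
from h import *
plan(r.get_state(),[.441,-.143,.2],-176)
i=r.camera_info("wrist");p,d=r.capture("wrist"); cv2.imwrite("pics/w1.png",p[:,:,::-1]); np.savez("pics/w1.npz",p=p,d=d,**i)
W=world(d,i); z=W[...,2]
m=(z>.02)&(z<.03)&(p.max(-1).astype(int)-p.min(-1)<40)
n,l,st,c=cv2.connectedComponentsWithStats(m.astype(np.uint8))
for k in range(1,n):
    if st[k,4]>300: print(st[k],cv2.minAreaRect((W[l==k][:,:2]*1000).astype(np.float32)),np.median(z[l==k]))
E
```

```text
plan xyz [-14.67  15.64   1.49] yaw 3.94 | t 0.1 tcp [ 0.228  -0.6349  0.2367] rot [ 1.7991e+02 -1.0000e-02 -1.6025e+02] F [-0.8  0.4  0.1] w 0.0877validation failed for argument at $[0]...
validation failed for argument at $[0]...
validation failed for argument at $[0]...
```

View pics/w1.png

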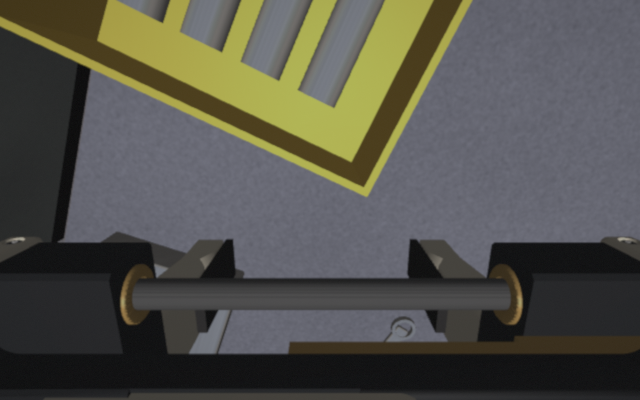

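The moves were refused, probably because every row needs all four keys. The wrist view still shows the yellow bin at about (300,80).

```bash
cat > look.py <<'E'
import sys
from plant import r
from h import *
n=sys.argv[1]
plan(r.get_state(),[.441,-.143,.2],-176)
i=r.camera_info("wrist");p,d=r.capture("wrist"); cv2.imwrite(f"pics/{n}.png",p[:,:,::-1]); np.savez(f"pics/{n}.npz",p=p,d=d,**i)
W=world(d,i); z=W[...,2]
m=(z>.018)&(z<.03)&(p.max(-1).astype(int)-p.min(-1)<40)
k,l,st,c=cv2.connectedComponentsWithStats(m.astype(np.uint8))
for k in range(1,k):
    if st[k,4]>300: print(st[k],cv2.minAreaRect((W[l==k][:,:2]*1000).astype(np.float32)),np.median(z[l==k]))
E
python3 -m inch '[{"x":-0.92,"y":0.98,"z":0,"yaw":0},{"x":-0.92,"y":0.98,"z":0,"yaw":0},{"x":-0.92,"y":0.98,"z":0,"yaw":0},{"x":-0.92,"y":0.98,"z":0,"yaw":0},{"x":-0.92,"y":0.98,"z":0,"yaw":0}]'
python3 -m inch '[{"x":-0.92,"y":0.98,"z":0,"yaw":0},{"x":-0.92,"y":0.98,"z":0,"yaw":0},{"x":-0.92,"y":0.98,"z":0,"yaw":0},{"x":-0.92,"y":0.98,"z":0,"yaw":0},{"x":-0.92,"y":0.98,"z":0,"yaw":0}]'
python3 -m inch '[{"x":-0.92,"y":0.98,"z":0,"yaw":1},{"x":-0.92,"y":0.98,"z":0,"yaw":1},{"x":-0.92,"y":0.98,"z":0,"yaw":1},{"x":-0.92,"y":0.98,"z":0,"yaw":0.9},{"x":0,"y":0,"z":0,"yaw":0}]'
python3 look.py w2
```

```text
time_s: 0.57
tcp_pos: [0.2934, -0.4797, 0.2321]
eef_rot: [179.6, -0.2, -160.7]
contact_force: [1.7, 0.4, -0.2]
gripper_width: 0.0875
time_s: 0.98
tcp_pos: [0.3623, -0.318, 0.2316]
eef_rot: [179.5, -0.2, -160.8]
contact_force: [0.4, -0.3, 0.3]
gripper_width: 0.0876
time_s: 1.4
tcp_pos: [0.4322, -0.1917, 0.2327]
eef_rot: [179.6, -0.2, -177.0]
contact_force: [-0.2, -0.3, -1.0]
gripper_width: 0.0877
plan xyz [-0.46  1.92  1.32] yaw -0.25 | t 1.4 tcp [ 0.4322 -0.1917  0.2327] rot [ 179.57   -0.18 -177.02] F [-0.2 -0.3 -1. ] w 0.0877
[ 248    0  105   80 4043] ((302.8348083496094, -214.4521026611328), (50.375213623046875, 90.15501403808594), 18.28985595703125) 0.024673676788393384
[ 229  143   51   83 3929] ((448.54461669921875, -258.67242431640625), (89.8995590209961, 50.43720626831055), 2.529534101486206) 0.024673804506308628
[460 251  30  26 379] ((524.0196533203125, 1.8255863189697266), (40.54126739501953, 25.935375213623047), 55.32291030883789) 0.01987806419754734
```

View pics/w2.png

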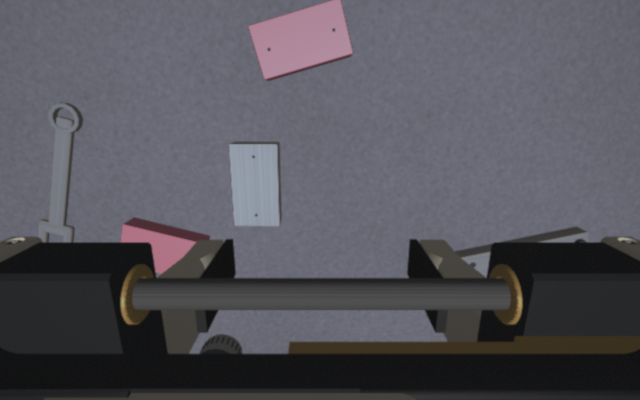

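Run:
```python
from h import *
f=np.load("pics/top0.npz"); W=world(f["d"],f); z=W[...,2]
m=np.zeros(z.shape,bool); m[140:225,240:330]=1
m&=(z>.012)&(z<.04)
k,l,st,c=cv2.connectedComponentsWithStats(m.astype(np.uint8)); j=1+st[1:,4].argmax()
print(st[j],cv2.minAreaRect((W[l==j][:,:2]*1000).astype(np.float32)))
c,a=np.array([.5841,.05715]),np.radians(-74.39)
M=np.array([[np.cos(a),-np.sin(a)],[np.sin(a),np.cos(a)]]); o=c-M@[-.02,.005]; print("origin",o)
F=lambda q:(M.T@(q[:2]-o)*1000).round(1)
for n,px,zz in [("knob",(231,193),.067),("pivot?",(271.5,190.6),.055),("stop",(283,161),.038),("pin",(297,168.5),.04),("pin2",(303.5,191),.04),("cam low",(272,201),.048)]: print(n,F(ray(px,f,zz)))
i=np.argwhere((z>.026)&m|((z>.026)&(np.abs(W[...,0]-.58)<.1)&(np.abs(W[...,1]-.08)<.16)))
G=np.array([[*F(W[v,u]),z[v,u]*1000] for v,u in i])
H=np.full((22,30),0)
for x,y,h in G:
    a_,b_=int((85-y)//8),int((x+170)//8)
    if 0<=a_<22 and 0<=b_<30: H[a_,b_]=max(H[a_,b_],h)
print("cols x=-170..70/8, rows y=85../-8")
for row in H: print(" ".join(f"{v:2d}" if v else " ." for v in row))
from plant import r; s=r.get_state()
t=np.radians(2.53)
for off in (0,.01,.015): plan(s,[.4485+off*np.cos(t),-.2587+off*np.sin(t),.10],-177.47)
```

```text
[ 248  150   70   67 2812] ((584.1095581054688, 57.14600372314453), (160.96900939941406, 170.0090789794922), 15.611041069030762)
origin [0.58466618 0.03654225]
knob [-167.2    9.7]
pivot? [-56.6 -14.3]
stop [-1.2 61.9]
pin [31.7 28.9]
pin2 [ 31.3 -39.7]
cam low [-63.8 -42.7]
cols x=-170..70/8, rows y=85../-8
 .  .  .  .  .  .  .  .  . 29  .  .  .  .  .  .  .  .  .  .  . 27  .  .  .  .  .  .  .  .
 .  .  .  .  .  .  .  .  . 29 27  .  .  .  .  .  .  . 41 38 37 39 39  .  .  .  . 30 28  .
 .  .  .  .  .  .  .  .  . 30  .  .  .  .  .  .  .  . 40 39 43 44 40  .  .  .  . 28  .  .
 .  .  .  .  .  .  .  .  .  .  .  .  .  .  .  .  .  . 39 42 46 44 39  .  .  .  .  .  .  .
 .  .  .  .  .  .  .  .  .  .  .  .  .  .  .  .  .  . 36 38 39 40 44  .  .  .  .  .  .  .
 .  .  .  .  .  .  .  .  .  .  . 26  .  .  .  .  .  .  .  . 39 32 26  . 41 39  .  .  .  .
 .  .  .  .  .  .  .  .  .  .  .  .  .  .  .  .  . 28 31 27 28 31 29 30 42 41  .  .  .  .
 .  .  .  .  .  .  .  .  .  .  .  .  .  .  .  .  . 33 29 31 31 29 29 33  .  .  .  .  .  .
82 75  .  .  .  .  .  .  .  .  .  . 31 27 27  .  . 31 30 29 29 30 28 3
[... 894 characters left out ...]
.  .  .  .  .  . 29 26  .
 .  .  .  .  .  .  .  .  . 27  .  .  .  .  .  .  .  .  .  .  .  .  .  .  .  .  . 26  .  .
 .  .  .  .  .  .  .  .  .  .  .  .  .  .  .  .  .  .  .  .  .  .  .  .  .  .  .  .  .  .
 .  .  .  .  .  .  .  .  .  .  .  .  .  .  .  .  .  .  .  .  .  .  .  .  .  .  .  .  .  .
plan xyz [-0.58 -2.71  5.28] yaw 0.17 | t 1.45 tcp [ 0.4309 -0.1928  0.2325] rot [ 179.57   -0.24 -176.8 ] F [ 0.3  0.4 -0.4] w 0.0876
plan xyz [-0.98 -2.71  5.28] yaw 0.17 | t 1.45 tcp [ 0.4309 -0.1928  0.2325] rot [ 179.57   -0.24 -176.8 ] F [ 0.3  0.4 -0.4] w 0.0876
plan xyz [-1.18 -2.72  5.28] yaw 0.17 | t 1.45 tcp [ 0.4309 -0.1928  0.2325] rot [ 179.57   -0.24 -176.8 ] F [ 0.3  0.4 -0.4] w 0.0876
```

```bash
python3 -m inch '[{"x":-0.23,"y":-0.54,"z":0.9,"yaw":0.04},{"x":-0.23,"y":-0.54,"z":0.9,"yaw":0.04},{"x":-0.23,"y":-0.54,"z":0.9,"yaw":0.04},{"x":-0.23,"y":-0.54,"z":0.9,"yaw":0.04},{"x":-0.23,"y":-0.54,"z":0.9,"yaw":0.04}]' 1
python3 -m inch '[{"x":0,"y":0,"z":0,"yaw":0}]' >/dev/null
python3 look.py w3
python3 - <<'E'
from h import *; from plant import r
t=np.radians(2.53);o=.014
plan(r.get_state(),[.4485+o*np.cos(t),-.2587+o*np.sin(t),.016],-177.47)
E
```

```text
time_s: 1.87
tcp_pos: [0.4662, -0.2599, 0.1218]
eef_rot: [179.7, 0.5, -177.0]
contact_force: [0.5, -0.0, 0.9]
gripper_width: 0.0878
plan xyz [ 0.67  4.8  -3.28] yaw -0.27 | t 1.95 tcp [ 0.4641 -0.2615  0.1172] rot [ 1.7960e+02  1.0000e-01 -1.7709e+02] F [-1.3  0.3  0. ] w 0.0873
[345   0  40  19 470] ((332.9766540527344, -238.1566619873047), (10.142199516296387, 24.507102966308594), 5.988208293914795) 0.02484018731146949
[ 287  122   73  122 8416] ((448.9545593261719, -258.5477294921875), (90.47813415527344, 50.12416076660156), 2.4150569438934326) 0.024761014136425105
plan xyz [0.07 0.1  4.12] yaw 0.09 | t 2.0 tcp [ 0.4641 -0.2612  0.119 ] rot [ 1.7963e+02  1.5000e-01 -1.7709e+02] F [-0.2  0.2  0.3] w 0.0878
```

```bash
python3 -m inch '[{"x":0.02,"y":0.04,"z":0.85,"yaw":0.04},{"x":0.02,"y":0.03,"z":0.85,"yaw":0.03},{"x":0.02,"y":0.03,"z":0.85,"yaw":0.02},{"x":0,"y":0,"z":0.85,"yaw":0},{"x":0,"y":0,"z":0.4,"yaw":0}]'
python3 -m inch '[{"x":0,"y":0,"z":0.1,"yaw":0}]' > /dev/null
cat > st.py <<'E'
import sys
from h import *; from plant import r
a=[float(v) for v in sys.argv[1:]]
plan(r.get_state(),a[:3],a[3])
E
python3 st.py .4628 -.258 .016 -177.5
```

```text
time_s: 2.42
tcp_pos: [0.4649, -0.2614, 0.0278]
eef_rot: [179.8, 0.7, -177.4]
contact_force: [-0.2, -0.1, 0.0]
gripper_width: 0.0876
plan xyz [0.05 0.14 0.34] yaw 0.01 | t 2.5 tcp [ 0.4641 -0.2614  0.0246] rot [ 179.82    0.62 -177.44] F [0.1 0.9 0.1] w 0.0873
```

Fine approach, then close with moderate force.

```bash
python3 -m inch '[{"x":0.05,"y":0.12,"z":0.3,"yaw":0},{"x":0,"y":0.05,"z":0.1,"yaw":0}]'
python3 st.py .4628 -.258 .016 -177.5
python3 -m inch '[{"x":0,"y":0,"z":0,"yaw":0},{"x":0,"y":0,"z":0,"yaw":0},{"x":0,"y":0,"z":0,"yaw":0},{"x":0,"y":0,"z":0,"yaw":0},{"x":0,"y":0,"z":0,"yaw":0}]' -1 25
python3 st.py .4628 -.258 .016 -177.5
```

```text
time_s: 2.67
tcp_pos: [0.4633, -0.2574, 0.0157]
eef_rot: [179.9, 0.7, -177.4]
contact_force: [-0.2, -0.0, -0.2]
gripper_width: 0.0878
plan xyz [ 0.02 -0.02 -0.01] yaw 0.02 | t 2.67 tcp [ 0.4633 -0.2574  0.0157] rot [ 179.86    0.72 -177.43] F [-0.2 -0.  -0.2] w 0.0878
time_s: 3.08
tcp_pos: [0.4655, -0.2573, 0.0189]
eef_rot: [179.9, 1.0, -177.3]
contact_force: [-0.2, -0.4, -0.4]
gripper_width: 0.0598
plan xyz [ 0.11 -0.02  0.11] yaw 0.04 | t 3.08 tcp [ 0.4655 -0.2573  0.0189] rot [ 179.94    1.01 -177.33] F [-0.2 -0.4 -0.4] w 0.0598
```

```bash
python3 -m inch '[{"x":0.08,"y":0,"z":0.12,"yaw":0},{"x":0.03,"y":0,"z":0.02,"yaw":0},{"x":0,"y":0,"z":0.02,"yaw":0},{"x":0,"y":0,"z":0.02,"yaw":0},{"x":0,"y":0,"z":0,"yaw":0}]'
python3 st.py .4628 -.258 .016 -177.5
python3 -m inch '[{"x":0,"y":0,"z":-0.2,"yaw":0},{"x":0,"y":0,"z":-0.8,"yaw":0},{"x":0,"y":0,"z":-0.8,"yaw":0},{"x":0,"y":0,"z":-0.8,"yaw":0},{"x":0,"y":0,"z":-0.8,"yaw":0}]'
python3 st.py .58466 .03654 .13 -164.39
```

```text
time_s: 3.5
tcp_pos: [0.4638, -0.2577, 0.0162]
eef_rot: [180.0, 1.2, -177.3]
contact_force: [0.0, -0.7, -2.5]
gripper_width: 0.0497
plan xyz [ 0.04 -0.01  0.01] yaw 0.05 | t 3.5 tcp [ 0.4638 -0.2577  0.0162] rot [ 180.      1.19 -177.29] F [ 0.  -0.7 -2.5] w 0.0497
time_s: 3.92
tcp_pos: [0.4559, -0.2564, 0.0982]
eef_rot: [179.7, 0.3, -177.4]
contact_force: [1.1, 0.1, -3.8]
gripper_width: 0.0499
plan xyz [-5.68 11.48 -1.18] yaw -3.26 | t 3.92 tcp [ 0.4559 -0.2564  0.0982] rot [ 179.72    0.32 -177.44] F [ 1.1  0.1 -3.8] w 0.0499
```

```bash
python3 st.py .686 .065 .25 -164.39
python3 -m inch '[{"x":-0.7,"y":0.9,"z":-0.5,"yaw":0},{"x":-0.7,"y":0.9,"z":-0.5,"yaw":0},{"x":-0.7,"y":0.9,"z":-0.5,"yaw":0},{"x":-0.7,"y":0.9,"z":-0.5,"yaw":0},{"x":-0.7,"y":0.9,"z":-0.5,"yaw":0}]'
python3 -m inch '[{"x":-0.7,"y":0.9,"z":-0.5,"yaw":0},{"x":-0.7,"y":0.9,"z":-0.5,"yaw":0},{"x":-0.7,"y":0.9,"z":-0.5,"yaw":0},{"x":-0.7,"y":0.9,"z":-0.5,"yaw":0},{"x":-0.7,"y":0.9,"z":-0.5,"yaw":0}]'
python3 st.py .686 .065 .25 -164.39
```

```text
plan xyz [-9.8  12.46 -5.96] yaw -3.26 | t 3.92 tcp [ 0.4559 -0.2564  0.0982] rot [ 179.72    0.32 -177.44] F [ 1.1  0.1 -3.8] w 0.0499
time_s: 4.33
tcp_pos: [0.5349, -0.1399, 0.1661]
eef_rot: [179.6, 0.1, -178.0]
contact_force: [1.1, -0.9, -2.7]
gripper_width: 0.0499
time_s: 4.75
tcp_pos: [0.6178, -0.0185, 0.2316]
eef_rot: [179.5, -0.2, -178.1]
contact_force: [0.6, 0.2, -1.6]
gripper_width: 0.0496
plan xyz [-2.84  3.25 -0.72] yaw -3.42 | t 4.75 tcp [ 0.6178 -0.0185  0.2316] rot [ 179.55   -0.21 -178.05] F [ 0.6  0.2 -1.6] w 0.0496
```

```bash
python3 -m inch '[{"x":-0.6,"y":0.6,"z":-0.14,"yaw":-0.7},{"x":-0.6,"y":0.6,"z":-0.14,"yaw":-0.7},{"x":-0.6,"y":0.7,"z":-0.14,"yaw":-0.7},{"x":-0.5,"y":0.7,"z":-0.14,"yaw":-0.7},{"x":-0.5,"y":0.7,"z":-0.14,"yaw":-0.6}]'
python3 -m inch '[{"x":0,"y":0,"z":0,"yaw":0}]' >/dev/null
python3 look.py w4
python3 st.py .686 .065 .25 -164.39
```

```text
time_s: 5.17
tcp_pos: [0.6775, 0.0779, 0.2506]
eef_rot: [179.4, -0.3, -163.9]
contact_force: [0.2, 0.6, -2.1]
gripper_width: 0.0497
plan xyz [11.63 -5.95  2.  ] yaw 3.09 | t 5.25 tcp [0.6785 0.0811 0.2501] rot [ 179.4    -0.28 -163.65] F [ 0.5 -0.5 -2.4] w 0.0502
[  236     0   172   155 19137] ((587.2390747070312, 58.007606506347656), (152.36456298828125, 170.2445068359375), 15.821500778198242) 0.019909657045755036
[609 100  31  34 866] ((531.2588500976562, 382.09527587890625), (35.770652770996094, 26.85387420654297), 28.529943466186523) 0.025959347418793716
[463 193  73  49 469] ((673.6821899414062, 296.35552978515625), (3.824467182159424, 91.90887451171875), 56.678062438964844) 0.024186475619271453
plan xyz [-0.16 -0.66 -0.02] yaw 0.15 | t 5.3 tcp [0.6776 0.0798 0.2496] rot [ 179.41   -0.36 -163.78] F [ 0.5  0.2 -2.5] w 0.0493
```

View pics/w4.png

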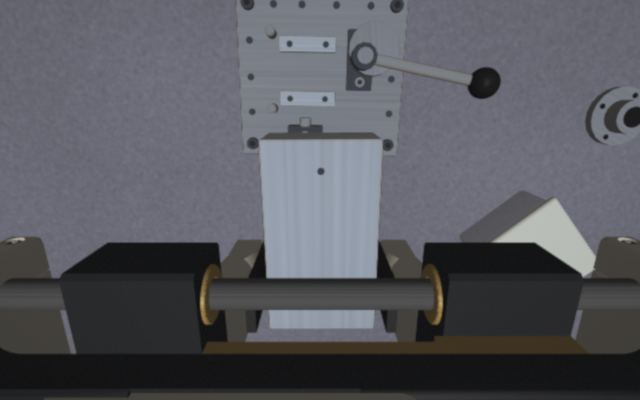

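Run:
```python
from h import *
f=np.load("pics/w4.npz"); p=f["p"]; W=world(f["d"],f); z=W[...,2]
# strips: bright
g=p.min(-1).astype(int)
M0=(g>150).astype(np.uint8); M0[130:]=0
k,l,st,c=cv2.connectedComponentsWithStats(M0); C=[]
for k in range(1,k):
    if st[k,4]>100 and st[k,0]<350:
        q=W[(l==k)&(z>.025)]; rc=cv2.minAreaRect((q[:,:2]*1000).astype(np.float32)); print("strip",st[k],rc); C.append(ray(c[k],f,.028)[:2]); print("  ray",C[-1])
a=np.radians(-74.39); M=np.array([[np.cos(a),-np.sin(a)],[np.sin(a),np.cos(a)]]); o=np.array([.58466,.03654])
F=lambda q:(M.T@(np.asarray(q)[:2]-o)*1000).round(1)
for q in C: print("strip F",F(q),"want -6,+-26")
for n,px,zz in [("pin-",(271,34),.04),("pin+",(274,108),.04),("pivot",(365,55),.065),("knob",(485,82),.067),("button tip",(305,117),.039)]: print(n,F(ray(px,f,zz)))
# blank in hand: wrist z-range
T=np.linalg.inv(f["pose"])
m=(z>.22)&(z<.275)&(g>120); m[:, :240]=0; m[:,400:]=0; m[245:]=0
q=W[m]; print("held: n",m.sum(),cv2.minAreaRect((q[:,:2]*1000).astype(np.float32)), "z fit",np.polyfit((q[:,:2]-o)@M[:,1],q[:,2],1),np.median(q[:,2]))
print("held near-end fixture y", np.percentile((q[:,:2]-o)@M[:,1]*1000,[.5,2]), "x",np.percentile((q[:,:2]-o)@M[:,0]*1000,[1,99]))
a=cv2.resize(p[0:160,220:520,::-1],None,fx=2.6,fy=2.6,interpolation=cv2.INTER_CUBIC); cv2.imwrite("pics/crop4.png",a)
from plant import r
print(F(r.get_state()["tcp_pos"]))
```

```text
pin- [ 27.6 -32.1]
pin+ [26.5 35.8]
pivot [-59.5 -11.9]
knob [-170.6    9.7]
button tip [-4.6 44.3]
held: n 12407 ((642.9842529296875, 71.95531463623047), (46.21693420410156, 49.98839569091797), 16.69936752319336) z fit [-0.02413663  0.26120019] 0.25964151289984416
held near-end fixture y [42.76658719 43.45074633] x [-42.51004646   5.92708803]
[-16.7 101.1]
```

View pics/crop4.png

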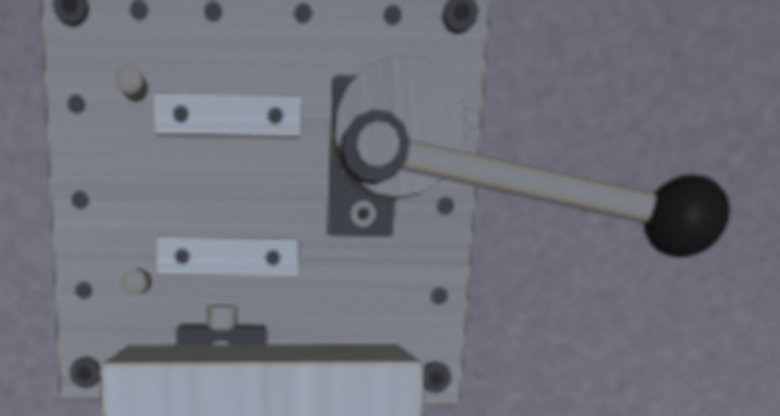

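```bash
cat >> h.py <<'E'
A=np.radians(-74.3); MF=np.array([[np.cos(A),-np.sin(A)],[np.sin(A),np.cos(A)]]); OF=np.array([.58466,.03654])
F=lambda q:(MF.T@(np.asarray(q)[:2]-OF)*1000).round(1)
E
python3 - <<'E'
from h import *
f=np.load("pics/w4.npz")
for n,c,zz,w in [("strip-",(227.5,115),.028,(-6,-26)),("strip+",(228,257),.028,(-6,26)),("pin-",(129,77),.04,(30,-36)),("pin+",(134,282),.04,(30,36)),("button face",(222,306),.039,"y?"),("pivot",(378,144),.069,""),("knob",(687,215),.067,""),
 ("bolt1",(70,7),.026,""),("bolt2",(460,13),.026,""),("bolt3",(85,372),.026,""),("bolt4",(435,377),.026,"")]:
    print(n,F(ray((220+c[0]/2.6,c[1]/2.6),f,zz)),"want",w)
W=world(f["d"],f)
for v,u in [(125,305),(123,305),(121,304),(120,305),(119,305),(118,305),(117,305),(116,305)]: print((u,v),F(W[v,u]),(W[v,u,2]*1000).round(1))
E
```

```text
strip- [ -6.8 -25.4] want (-6, -26)
strip+ [-7.  26.5] want (-6, 26)
pin- [ 28.8 -36. ] want (30, -36)
pin+ [29.1 36.2] want (30, 36)
button face [-4.9 45. ] want y?
pivot [-59.4 -11. ] want 
knob [-170.    10.6] want 
bolt1 [ 51.7 -61.8] want 
bolt2 [-93.5 -61.9] want 
bolt3 [52.1 72.7] want 
bolt4 [-92.9  73.4] want 
(305, 125) [-4.5 52.2] 39.5
(305, 123) [-4.5 50.3] 37.9
(304, 121) [-3.5 48.2] 39.9
(305, 120) [-4.6 47.2] 40.2
(305, 119) [-4.6 46.3] 39.3
(305, 118) [-4.6 45.2] 40.2
(305, 117) [-4.3 44.7] 30.5
(305, 116) [-3.9 44.1] 19.6
```

```bash
cat > sf.py <<'E'
import sys
from h import *; from plant import r
x,y,z=[float(v)/1000 for v in sys.argv[1:4]]
s=r.get_state(); w=OF+MF@np.array([x,y])
plan(s,[*w,z],-164.3); print("  F",F(s["tcp_pos"]),"z",(s["tcp_pos"][2]*1000).round(1),"Ff",(MF.T@s["contact_force"][:2]).round(1), "mom",s["moment"].round(2))
E
python3 sf.py -5 9.5 80
python3 -m inch '[{"x":0.7,"y":-0.1,"z":0.9,"yaw":0.05},{"x":0.7,"y":-0.1,"z":0.9,"yaw":0.05},{"x":0.7,"y":-0.1,"z":0.9,"yaw":0.03},{"x":0.7,"y":-0.1,"z":0.9,"yaw":0},{"x":0.7,"y":-0.1,"z":0.9,"yaw":0}]'
python3 sf.py -5 9.5 80
```

```text
plan xyz [ 3.63 -0.5   6.8 ] yaw 0.13 | t 5.3 tcp [0.6776 0.0798 0.2496] rot [ 179.41   -0.36 -163.78] F [ 0.5  0.2 -2.5] w 0.0493
  F [-16.5 101.1] z 249.6 Ff [-0.1  0.5] mom [-0.04 -0.05 -0.03]
time_s: 5.72
tcp_pos: [0.5951, 0.0434, 0.1359]
eef_rot: [179.4, -0.1, -164.5]
contact_force: [1.4, -0.6, -4.3]
gripper_width: 0.0498
plan xyz [0.09 0.03 2.24] yaw -0.04 | t 5.72 tcp [0.5951 0.0434 0.1359] rot [ 1.7943e+02 -9.0000e-02 -1.6445e+02] F [ 1.4 -0.6 -4.3] w 0.0498
  F [-3.7 11.9] z 135.9 Ff [1.  1.2] mom [ 0.   -0.18  0.04]
```

```bash
python3 -m inch '[{"x":0.05,"y":0,"z":0.8,"yaw":0},{"x":0.03,"y":0.01,"z":0.8,"yaw":0},{"x":0.02,"y":0.01,"z":0.8,"yaw":0},{"x":0,"y":0,"z":0.3,"yaw":0},{"x":0,"y":0,"z":0,"yaw":0}]'
python3 sf.py -5 9.5 44
python3 look.py w5 >/dev/null; python3 sf.py -5 9.5 44
```

```text
time_s: 6.13
tcp_pos: [0.5802, 0.0369, 0.061]
eef_rot: [179.4, -0.8, -165.0]
contact_force: [0.6, -0.0, -2.4]
gripper_width: 0.0494
plan xyz [-0.56  0.14  0.67] yaw -0.16 | t 6.13 tcp [0.5802 0.0369 0.061 ] rot [ 179.38   -0.85 -164.96] F [ 0.6 -0.  -2.4] w 0.0494
  F [-1.5 -4.2] z 61.0 Ff [0.2 0.6] mom [-0.03 -0.08  0.01]
plan xyz [-0.55  0.14  0.7 ] yaw -0.16 | t 6.18 tcp [0.5804 0.037  0.0616] rot [ 179.37   -0.83 -164.96] F [-1.1 -0.4 -1.9] w 0.0497
  F [-1.6 -4. ] z 61.6 Ff [ 0.1 -1.2] mom [-0.08  0.02  0.  ]
```

View pics/w5.png

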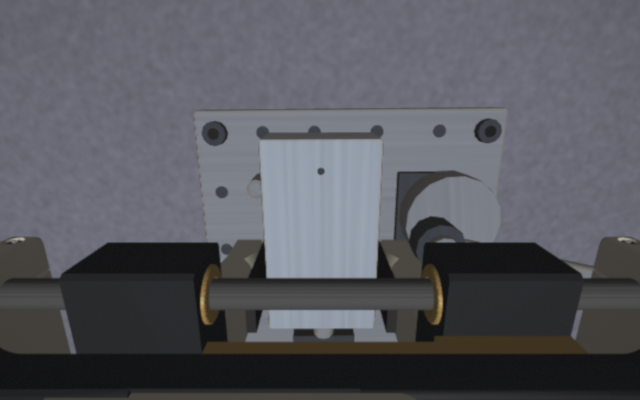

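```bash
python3 -m inch '[{"x":-0.4,"y":0.14,"z":0,"yaw":-0.15},{"x":-0.1,"y":0,"z":0.05,"yaw":0}]'
python3 sf.py -5 9.5 50
python3 -m inch '[{"x":-0.05,"y":0.02,"z":0.15,"yaw":0},{"x":-0.05,"y":0.02,"z":0.15,"yaw":0}]'
python3 sf.py -5 9.5 44
```

```text
time_s: 6.35
tcp_pos: [0.593, 0.0436, 0.0623]
eef_rot: [179.4, -0.7, -164.3]
contact_force: [1.1, -0.1, -2.0]
gripper_width: 0.0494
plan xyz [0.01 0.01 0.49] yaw -0.01 | t 6.35 tcp [0.593  0.0436 0.0623] rot [ 179.38   -0.7  -164.34] F [ 1.1 -0.1 -2. ] w 0.0494
  F [-4.6  9.9] z 62.3 Ff [0.4 1. ] mom [ 0.03 -0.3   0.03]
time_s: 6.52
tcp_pos: [0.5979, 0.0463, 0.0569]
eef_rot: [179.4, -0.4, -164.3]
contact_force: [-0.2, 0.7, -2.5]
gripper_width: 0.0499
plan xyz [ 0.23 -0.04  0.52] yaw -0.0 | t 6.52 tcp [0.5979 0.0463 0.0569] rot [ 179.37   -0.43 -164.32] F [-0.2  0.7 -2.5] w 0.0499
  F [-5.8 15.3] z 56.9 Ff [-0.7 -0. ] mom [-0.06 -0.11 -0.02]
```

```bash
python3 -m inch '[{"x":0.28,"y":-0.03,"z":0,"yaw":0},{"x":0,"y":0,"z":0.05,"yaw":0}]'
python3 sf.py -5 8.5 50
python3 -m inch '[{"x":0.06,"y":0,"z":0.2,"yaw":0}]'
python3 sf.py -5 8.5 44
```

```text
time_s: 6.68
tcp_pos: [0.5916, 0.044, 0.0556]
eef_rot: [179.4, -0.4, -164.3]
contact_force: [-1.9, -0.1, -2.3]
gripper_width: 0.0497
plan xyz [ 0.01 -0.02  0.22] yaw -0.0 | t 6.68 tcp [0.5916 0.044  0.0556] rot [ 179.37   -0.38 -164.31] F [-1.9 -0.1 -2.3] w 0.0497
  F [-5.3  8.7] z 55.6 Ff [-0.4 -1.9] mom [-0.06  0.1  -0.06]
time_s: 6.77
tcp_pos: [0.5907, 0.0439, 0.0513]
eef_rot: [179.4, -0.3, -164.3]
contact_force: [1.2, -0.2, -1.6]
gripper_width: 0.0498
plan xyz [-0.03 -0.02  0.29] yaw 0.0 | t 6.77 tcp [0.5907 0.0439 0.0513] rot [ 179.37   -0.27 -164.29] F [ 1.2 -0.2 -1.6] w 0.0498
  F [-5.4  7.8] z 51.3 Ff [0.5 1.1] mom [ 0.03 -0.17  0.01]
```

```bash
python3 -m inch '[{"x":0,"y":-0.02,"z":0.12,"yaw":0},{"x":0,"y":0,"z":0.08,"yaw":0}]'
python3 sf.py -5 8.5 44
python3 -m inch '[{"x":0,"y":0,"z":0.06,"yaw":0}]'
python3 sf.py -5 8.5 44
```

```text
time_s: 6.93
tcp_pos: [0.5898, 0.0431, 0.0455]
eef_rot: [179.4, -0.3, -164.3]
contact_force: [-0.0, 0.9, -2.7]
gripper_width: 0.0498
plan xyz [-0.07  0.    0.06] yaw -0.0 | t 6.93 tcp [0.5898 0.0431 0.0455] rot [ 179.36   -0.32 -164.31] F [-0.   0.9 -2.7] w 0.0498
  F [-4.9  6.7] z 45.5 Ff [-0.9  0.2] mom [ 0.   -0.08 -0.03]
time_s: 7.02
tcp_pos: [0.5895, 0.0431, 0.0441]
eef_rot: [179.4, -0.3, -164.3]
contact_force: [-7.5, 2.9, 13.0]
gripper_width: 0.0499
plan xyz [-0.08 -0.    0.  ] yaw 0.0 | t 7.02 tcp [0.5895 0.0431 0.0441] rot [ 179.36   -0.34 -164.29] F [-7.5  2.9 13. ] w 0.0499
  F [-5.   6.5] z 44.1 Ff [-4.8 -6.4] mom [0.91 2.14 0.01]
```

```bash
python3 -m inch '[{"x":0,"y":0,"z":-0.02,"yaw":0},{"x":0,"y":0,"z":0,"yaw":0},{"x":0,"y":0,"z":0,"yaw":0}]' 0.3
python3 sf.py -5 6.5 45
python3 look.py w6 >/dev/null
python3 - <<'E'
from h import *
f=np.load("pics/w6.npz"); W=world(f["d"],f); z=W[...,2]
m=(z>.045)&(z<.062); m[:, :240]=0; m[:,400:]=0; m[240:]=0
q=W[m]; y=((q[:,:2]-OF)@MF[:,1])*1000; x=((q[:,:2]-OF)@MF[:,0])*1000
k=y<-5; q=q[k];x=x[k];y=y[k]
print(k.sum(),cv2.minAreaRect((q[:,:2]*1000).astype(np.float32)),np.polyfit(y,q[:,2]*1000,1),np.median(q[:,2]),np.percentile(y,1),np.percentile(x,[1,99]))
E
```

```text
time_s: 7.27
tcp_pos: [0.5903, 0.0432, 0.0451]
eef_rot: [179.4, -0.3, -164.3]
contact_force: [-0.6, -0.5, 0.1]
gripper_width: 0.0564
plan xyz [0.03 0.   0.  ] yaw 0.01 | t 7.27 tcp [0.5903 0.0432 0.0451] rot [ 179.39   -0.27 -164.26] F [-0.6 -0.5  0.1] w 0.0564
  F [-4.9  7.2] z 45.1 Ff [ 0.3 -0.7] mom [-0.14 -0.13 -0.1 ]
12499 ((552.9603881835938, 34.33597183227539), (45.91558837890625, 50.129112243652344), 15.673989295959473) [7.45076777e-03 5.29823999e+01] 0.05278775683845513 -53.889118501946065 [-30.77791782  17.81931727]
```

```bash
python3 -m inch '[{"x":0,"y":0,"z":0,"yaw":0},{"x":0,"y":0,"z":0,"yaw":0},{"x":0,"y":0,"z":0,"yaw":0}]' -1 9
python3 sf.py -5 14 45
python3 -m inch '[{"x":-0.08,"y":0,"z":0,"yaw":0},{"x":-0.08,"y":0,"z":0,"yaw":0}]'
python3 sf.py -5 14 45
```

```text
time_s: 7.57
tcp_pos: [0.5907, 0.0433, 0.0453]
eef_rot: [179.4, -0.2, -164.3]
contact_force: [-0.1, 0.2, -0.5]
gripper_width: 0.0502
plan xyz [-0.26  0.01  0.01] yaw 0.01 | t 7.57 tcp [0.5907 0.0433 0.0453] rot [ 179.39   -0.23 -164.26] F [-0.1  0.2 -0.5] w 0.0502
  F [-4.9  7.6] z 45.3 Ff [-0.2 -0. ] mom [-0.07  0.05 -0.01]
time_s: 7.73
tcp_pos: [0.5929, 0.0437, 0.0453]
eef_rot: [179.4, -0.4, -164.3]
contact_force: [-2.8, 0.1, 3.8]
gripper_width: 0.05
plan xyz [-0.16  0.01  0.01] yaw 0.0 | t 7.73 tcp [0.5929 0.0437 0.0453] rot [ 179.39   -0.41 -164.28] F [-2.8  0.1  3.8] w 0.05
  F [-4.7  9.9] z 45.3 Ff [-0.8 -2.7] mom [-0.38  1.25  0.01]
```

```bash
for i in 1; do python3 -m inch '[{"x":-0.08,"y":0,"z":-0.02,"yaw":0},{"x":-0.08,"y":0,"z":0,"yaw":0}]' >/dev/null; python3 sf.py -5 14 45; done
python3 -m inch '[{"x":-0.06,"y":0,"z":0,"yaw":0}]' >/dev/null; python3 sf.py -5 16 45
python3 -m inch '[{"x":-0.06,"y":0,"z":0,"yaw":0}]' >/dev/null; python3 sf.py -5 16 45
```

```text
plan xyz [0.01 0.01 0.02] yaw 0.0 | t 7.9 tcp [0.597  0.045  0.0454] rot [ 179.38   -0.42 -164.3 ] F [-0.3 -0.2 -2.6] w 0.0498
  F [-4.8 14.2] z 45.4 Ff [ 0.1 -0.3] mom [-0.04 -0.13 -0.01]
plan xyz [-0.01  0.01  0.01] yaw 0.0 | t 7.98 tcp [0.5985 0.0453 0.0453] rot [ 179.38   -0.45 -164.3 ] F [-3.2 -1.   3.2] w 0.0499
  F [-4.7 15.7] z 45.3 Ff [ 0.1 -3.3] mom [-0.33  1.23  0.01]
plan xyz [0.02 0.01 0.01] yaw -0.0 | t 8.07 tcp [0.5993 0.0455 0.0453] rot [ 179.39   -0.57 -164.3 ] F [-8.9 -0.   9.7] w 0.0499
  F [-4.7 16.5] z 45.3 Ff [-2.4 -8.5] mom [-0.02  3.18  0.08]
```

```bash
python3 -m inch '[{"x":-0.04,"y":0,"z":0,"yaw":0}]' >/dev/null; python3 sf.py -5 16 45
python3 -m inch '[{"x":-0.02,"y":0,"z":0,"yaw":0}]' >/dev/null; python3 sf.py -5 16 45
python3 -m inch '[{"x":0,"y":0,"z":0,"yaw":0},{"x":0,"y":0,"z":-0.02,"yaw":0},{"x":0,"y":0,"z":0,"yaw":0}]' 0.26 >/dev/null; python3 sf.py -5 16 45
cat > meas.py <<'E'
import sys,os
os.system(f"python3 look.py {sys.argv[1]} >/dev/null")
from h import *
f=np.load(f"pics/{sys.argv[1]}.npz"); W=world(f["d"],f); z=W[...,2]
m=(z>.045)&(z<.062); m[:, :240]=0; m[:,400:]=0; m[240:]=0
q=W[m]; y=((q[:,:2]-OF)@MF[:,1])*1000; x=((q[:,:2]-OF)@MF[:,0])*1000
k=y<-5; q=q[k];x=x[k];y=y[k]
print(k.sum(),cv2.minAreaRect((q[:,:2]*1000).astype(np.float32)),np.polyfit(y,q[:,2]*1000,1),np.median(q[:,2]),"yend",np.percentile(y,1),"x",np.percentile(x,[1,99]))
E
python3 meas.py w7
```

```text
plan xyz [0.02 0.01 0.01] yaw -0.0 | t 8.15 tcp [0.5993 0.0455 0.0453] rot [ 179.39   -0.7  -164.31] F [-7.7 -0.3  7. ] w 0.05
  F [-4.6 16.5] z 45.3 Ff [-1.8 -7.5] mom [0.04 2.44 0.1 ]
plan xyz [0.02 0.01 0.01] yaw -0.0 | t 8.23 tcp [0.5992 0.0455 0.0453] rot [ 179.39   -0.78 -164.31] F [-3.1 -0.1  2.2] w 0.05
  F [-4.7 16.4] z 45.3 Ff [-0.8 -3. ] mom [-0.2   1.01  0.06]
plan xyz [0.09 0.01 0.05] yaw 0.01 | t 8.48 tcp [0.601  0.0461 0.0461] rot [ 179.39   -0.61 -164.28] F [0.  0.8 0.4] w 0.0549
  F [-4.8 18.3] z 46.1 Ff [-0.7  0.3] mom [-0.03 -0.03  0.07]
11226 ((558.7280883789062, 35.710693359375), (40.38127136230469, 50.21088409423828), 15.6622896194458) [1.01770358e-02 5.30206192e+01] 0.05280362006011678 yend -45.247350456051976 x [-30.49202161  18.15109647]
```

```bash
python3 -m inch '[{"x":0.3,"y":0,"z":0.02,"yaw":0},{"x":0.05,"y":0,"z":0,"yaw":0}]' >/dev/null; python3 sf.py -2 9 45
python3 -m inch '[{"x":0,"y":-0.06,"z":0,"yaw":0},{"x":0,"y":-0.06,"z":0,"yaw":0}]' >/dev/null; python3 sf.py 2 9 45
```

```text
plan xyz [ 0.03 -0.11  0.02] yaw 0.0 | t 8.7 tcp [0.5927 0.0438 0.0455] rot [ 179.39   -0.55 -164.29] F [-0.3  0.9  0. ] w 0.0553
  F [-4.8  9.7] z 45.5 Ff [-1. -0.] mom [-0.03  0.05 -0.02]
plan xyz [ 0.01 -0.16  0.02] yaw 0.01 | t 8.87 tcp [0.593  0.0409 0.0456] rot [ 179.38   -0.54 -164.26] F [0.5 1.1 1.1] w 0.0551
  F [-1.9  9.2] z 45.6 Ff [-0.9  0.7] mom [ 0.28 -0.05 -0.  ]
```

```bash
python3 -m inch '[{"x":0,"y":-0.06,"z":0,"yaw":0}]' >/dev/null; python3 sf.py 2 9 45
python3 -m inch '[{"x":0,"y":-0.06,"z":0,"yaw":0}]' >/dev/null; python3 sf.py 2 9 45
python3 -m inch '[{"x":0,"y":-0.04,"z":0,"yaw":0}]' >/dev/null; python3 sf.py 2 9 45
```

```text
plan xyz [ 0.01 -0.1   0.02] yaw 0.01 | t 8.95 tcp [0.5934 0.0394 0.0456] rot [ 179.37   -0.52 -164.26] F [ 0.4  1.6 -1.3] w 0.055
  F [-0.4  9.2] z 45.6 Ff [-1.4  0.8] mom [ 0.34  0.07 -0.07]
plan xyz [ 0.01 -0.03  0.02] yaw 0.01 | t 9.03 tcp [0.5939 0.0379 0.0456] rot [ 179.36   -0.52 -164.26] F [-0.9  1.5 -1.1] w 0.0553
  F [1.2 9.3] z 45.6 Ff [-1.7 -0.4] mom [ 0.38  0.07 -0.  ]
plan xyz [0.01 0.01 0.02] yaw 0.01 | t 9.12 tcp [0.5943 0.0369 0.0456] rot [ 179.36   -0.51 -164.27] F [-0.9  2.1  0.1] w 0.0551
  F [2.3 9.3] z 45.6 Ff [-2.3 -0.3] mom [ 0.54  0.15 -0.04]
```

```bash
python3 -m inch '[{"x":0,"y":-0.04,"z":0,"yaw":0}]' >/dev/null; python3 sf.py 2 9 45
python3 -m inch '[{"x":0,"y":-0.03,"z":0,"yaw":0}]' >/dev/null; python3 sf.py 2 9 45
python3 meas.py w8
```

```text
plan xyz [0.02 0.05 0.02] yaw 0.01 | t 9.2 tcp [0.5947 0.0359 0.0456] rot [ 179.35   -0.5  -164.27] F [-1.3  2.   0.2] w 0.0551
  F [3.3 9.5] z 45.6 Ff [-2.2 -0.7] mom [0.59 0.2  0.01]
plan xyz [0.02 0.08 0.02] yaw 0.0 | t 9.28 tcp [0.5948 0.0352 0.0455] rot [ 179.33   -0.51 -164.28] F [-2.9  6.5  2.3] w 0.0558
  F [4.  9.4] z 45.5 Ff [-7.1 -1. ] mom [ 2.08  1.22 -0.  ]
10640 ((559.7877197265625, 30.179183959960938), (39.96949768066406, 50.28340148925781), 15.07254695892334) [1.58330193e-02 5.31282764e+01] 0.05278153874794521 yend -45.48001352650671 x [-24.79734335  23.84652048]
```

```bash
python3 -m inch '[{"x":0,"y":-0.03,"z":0,"yaw":0}]' >/dev/null; python3 sf.py 2 9 45
python3 -m inch '[{"x":0,"y":-0.03,"z":0,"yaw":0}]' >/dev/null; python3 sf.py 2 9 45
python3 meas.py w9
```

```text
plan xyz [0.01 0.09 0.02] yaw 0.0 | t 9.42 tcp [0.5946 0.035  0.0455] rot [ 179.29   -0.53 -164.3 ] F [-4.4  7.3  4. ] w 0.0552
  F [4.1 9.2] z 45.5 Ff [-8.2 -2.3] mom [ 2.63  1.49 -0.02]
plan xyz [-0.    0.09  0.02] yaw -0.0 | t 9.5 tcp [0.5945 0.0348 0.0455] rot [ 179.24   -0.55 -164.3 ] F [-3.3  7.3  3.9] w 0.0554
  F [4.3 9. ] z 45.5 Ff [-7.9 -1.2] mom [2.58 1.32 0.03]
10578 ((559.6738891601562, 29.56768035888672), (39.728271484375, 50.15339660644531), 15.39156436920166) [1.52760421e-02 5.31084292e+01] 0.05278385634379881 yend -45.60370602849332 x [-24.26254798  24.36051574]
```

```bash
python3 -m inch '[{"x":0,"y":-0.05,"z":0,"yaw":0}]' >/dev/null; python3 sf.py 2 9 45
python3 -m inch '[{"x":0,"y":0.1,"z":0,"yaw":0},{"x":0,"y":0.05,"z":-0.05,"yaw":0},{"x":0,"y":0,"z":-0.6,"yaw":0},{"x":0,"y":0,"z":-0.9,"yaw":0},{"x":0,"y":0,"z":-0.6,"yaw":0}]'
python3 sf.py -3 -66 90
```

```text
plan xyz [-0.    0.1   0.02] yaw -0.0 | t 9.63 tcp [0.5945 0.0347 0.0455] rot [ 179.17   -0.53 -164.3 ] F [-4.4 10.8  3.7] w 0.0553
  F [4.4 9. ] z 45.5 Ff [-11.5  -1.3] mom [ 3.91  1.78 -0.01]
time_s: 10.05
tcp_pos: [0.592, 0.0367, 0.0973]
eef_rot: [179.3, -1.0, -164.3]
contact_force: [1.4, 1.1, 0.6]
gripper_width: 0.0555
plan xyz [2.92 0.19 0.34] yaw 0.01 | t 10.05 tcp [0.592  0.0367 0.0973] rot [ 179.27   -0.98 -164.28] F [1.4 1.1 0.6] w 0.0555
  F [1.9 7.1] z 97.3 Ff [-0.7  1.6] mom [ 0.04 -0.21  0.03]
```

```bash
python3 -m inch '[{"x":0.6,"y":0.04,"z":0,"yaw":0},{"x":0.6,"y":0.04,"z":0,"yaw":0},{"x":0.6,"y":0.04,"z":0,"yaw":0},{"x":0.6,"y":0.04,"z":0,"yaw":0},{"x":0.5,"y":0.04,"z":0,"yaw":0}]' -1 20
python3 -m inch '[{"x":0.1,"y":0,"z":0,"yaw":0}]' >/dev/null
python3 sf.py -3 -66 47
python3 meas.py w10
```

```text
time_s: 10.47
tcp_pos: [0.5241, 0.0208, 0.1031]
eef_rot: [179.5, -0.5, -164.2]
contact_force: [-0.2, 0.5, -0.0]
gripper_width: 0.0275
plan xyz [-0.06  0.06  2.26] yaw 0.02 | t 10.55 tcp [0.5199 0.0194 0.1034] rot [ 179.46   -0.5  -164.24] F [ 0.1  0.1 -0.7] w 0.0206
  F [ -1.  -66.9] z 103.4 Ff [-0.   0.1] mom [-0.01  0.04  0.01]Traceback (most recent call last):
  File "meas.py", line 8, in <module>
    print(k.sum(),cv2.minAreaRect((q[:,:2]*1000).astype(np.float32)),np.polyfit(y,q[:,2]*1000,1),np.median(q[:,2]),"yend",np.percentile(y,1),"x",np.percentile(x,[1,99]))
                                                                     ~~~~~~~~~~^^^^^^^^^^^^^^^^^
    raise TypeError("expected non-empty vector for x")
TypeError: expected non-empty vector for x
```

View pics/w10.png

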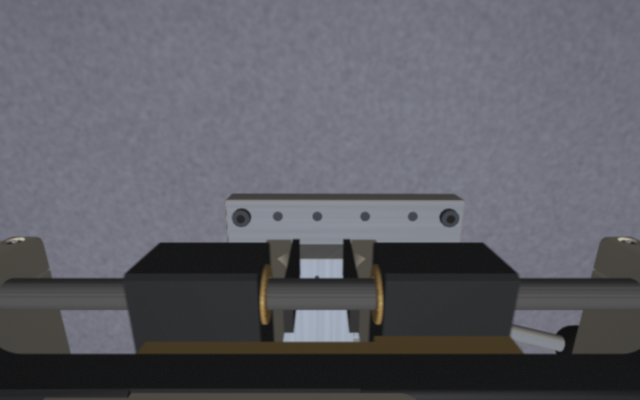

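```bash
python3 -m inch '[{"x":0.08,"y":0.04,"z":0.6,"yaw":0},{"x":0,"y":0.02,"z":0.7,"yaw":0},{"x":0,"y":0,"z":0.6,"yaw":0},{"x":0,"y":0,"z":0.2,"yaw":0},{"x":0,"y":0,"z":0.05,"yaw":0}]'
python3 sf.py -3 -60 48
```

```text
time_s: 11.02
tcp_pos: [0.5228, 0.0214, 0.0507]
eef_rot: [179.6, -0.0, -164.1]
contact_force: [0.6, -0.5, -0.0]
gripper_width: 0.0003
plan xyz [-0.15  0.03  0.11] yaw 0.04 | t 11.02 tcp [0.5228 0.0214 0.0507] rot [ 1.7956e+02 -4.0000e-02 -1.6413e+02] F [ 0.6 -0.5 -0. ] w 0.0003
  F [ -2.1 -63.6] z 50.7 Ff [0.6 0.4] mom [-0.02 -0.03 -0.01]
```

```bash
python3 -m inch '[{"x":-0.08,"y":0.02,"z":0.08,"yaw":0.03},{"x":-0.06,"y":0.02,"z":0.03,"yaw":0}]' >/dev/null; python3 sf.py -3 -56 48
python3 -m inch '[{"x":-0.06,"y":0,"z":0.0,"yaw":0}]' >/dev/null; python3 sf.py -3 -55 48
python3 -m inch '[{"x":-0.04,"y":0,"z":0.0,"yaw":0}]' >/dev/null; python3 sf.py -3 -55 48
python3 -m inch '[{"x":-0.04,"y":0,"z":0.0,"yaw":0}]' >/dev/null; python3 sf.py -3 -55 48
```

```text
plan xyz [-0.13  0.    0.  ] yaw 0.01 | t 11.18 tcp [0.5269 0.0233 0.048 ] rot [ 1.7959e+02 -6.0000e-02 -1.6425e+02] F [-0.3 -0.1 -0.6] w 0.0004
  F [ -2.9 -59.2] z 48.0 Ff [-0.  -0.3] mom [ 0.06 -0.01  0.03]
plan xyz [-0.1   0.    0.01] yaw 0.01 | t 11.27 tcp [0.5286 0.0238 0.0483] rot [ 1.7959e+02 -8.0000e-02 -1.6425e+02] F [-6.5 -2.6  1.8] w 0.0004
  F [ -2.9 -57.4] z 48.3 Ff [ 0.7 -7. ] mom [-0.68  2.68  0.  ]
plan xyz [-0.1   0.    0.01] yaw 0.01 | t 11.35 tcp [0.5286 0.0238 0.0482] rot [ 179.59   -0.22 -164.28] F [-6.5 -0.2  2.6] w 0.0005
  F [ -2.9 -57.4] z 48.2 Ff [-1.6 -6.3] mom [-0.14  2.39  0.03]
plan xyz [-0.1   0.    0.01] yaw -0.0 | t 11.43 tcp [0.5286 0.0238 0.0483] rot [ 179.59   -0.34 -164.3 ] F [-4.1  0.5  1.7] w 0.0007
  F [ -2.9 -57.5] z 48.3 Ff [-1.6 -3.8] mom [ 0.09  1.69 -0.03]
```

```bash
python3 -m inch '[{"x":-0.08,"y":0,"z":0.0,"yaw":0}]' >/dev/null; python3 sf.py -3 -55 48
python3 -m inch '[{"x":-0.08,"y":0,"z":0.0,"yaw":0}]' >/dev/null; python3 sf.py -3 -55 48
python3 -m inch '[{"x":0.1,"y":0,"z":0.0,"yaw":0},{"x":0.4,"y":0,"z":-0.1,"yaw":0},{"x":0.5,"y":0,"z":-0.8,"yaw":0},{"x":0.2,"y":0,"z":-1,"yaw":0},{"x":0,"y":0,"z":-1,"yaw":0}]'
python3 sf.py -170 9 140
```

```text
plan xyz [-0.1   0.    0.01] yaw -0.01 | t 11.52 tcp [0.5286 0.0238 0.0482] rot [ 179.58   -0.54 -164.34] F [-11.3   0.9   8.5] w 0.0006
  F [ -2.9 -57.4] z 48.2 Ff [ -3.9 -10.7] mom [0.16 3.86 0.02]
plan xyz [-0.1   0.01  0.01] yaw -0.02 | t 11.6 tcp [0.5286 0.0237 0.0483] rot [ 179.57   -0.75 -164.37] F [-9.2 -0.   5.8] w 0.0006
  F [ -2.9 -57.5] z 48.3 Ff [-2.5 -8.8] mom [ 0.21  3.14 -0.03]
time_s: 12.02
tcp_pos: [0.4975, 0.0144, 0.1202]
eef_rot: [179.6, -1.0, -164.4]
contact_force: [-0.1, 0.6, 0.8]
gripper_width: 0.0002
plan xyz [-3.93  6.72 -0.81] yaw -0.02 | t 12.02 tcp [0.4975 0.0144 0.1202] rot [ 179.59   -0.97 -164.38] F [-0.1  0.6  0.8] w 0.0002
  F [ -2.2 -89.9] z 120.2 Ff [-0.5  0.1] mom [ 0.05 -0.1   0.03]
```

```bash
cat > sk.py <<'E'
import sys
from h import *; from plant import r
# target knob-frame: angle phi deg (fixture), radius mm, z mm
phi,R_,z=[float(v) for v in sys.argv[1:4]]
P=np.array([-59.4,-11.0])
if len(sys.argv)>5: P=np.array([float(sys.argv[4]),float(sys.argv[5])])
t=np.radians(phi); k=(P+R_*np.array([np.cos(t),np.sin(t)]))/1000
s=r.get_state(); w=OF+MF@k
plan(s,[*w,z/1000],phi-74.3-180)
d=F(s["tcp_pos"])-P; ph=np.degrees(np.arctan2(d[1],d[0]))%360
tl=np.radians(s["eef_rot"][2]); ty=np.array([np.sin(tl),-np.cos(tl)])
print("  F",F(s["tcp_pos"]),"phi",ph.round(1),"R",np.hypot(*d).round(1),"Ftool y",(ty@s["contact_force"][:2]).round(1),"Fx",(np.array([np.cos(tl),np.sin(tl)])@s["contact_force"][:2]).round(1),"j1,6",s["joints"][[0,5]].round(0))
E
python3 sk.py 169 112 140
python3 -m inch '[{"x":0,"y":0.5,"z":-0.2,"yaw":-1},{"x":0,"y":0.5,"z":-0.2,"yaw":-1},{"x":0,"y":0.5,"z":-0.1,"yaw":-1},{"x":0,"y":0.5,"z":-0.1,"yaw":-1},{"x":0,"y":0.5,"z":-0.1,"yaw":-1}]' 0.15 15
python3 -m inch '[{"x":0,"y":0,"z":0,"yaw":-1},{"x":0,"y":0,"z":0,"yaw":-1},{"x":0,"y":0,"z":0,"yaw":-1},{"x":0,"y":0,"z":0,"yaw":-1},{"x":0,"y":0,"z":0,"yaw":-1}]' >/dev/null
python3 -m inch '[{"x":0,"y":0,"z":0,"yaw":-1},{"x":0,"y":0,"z":0,"yaw":-1},{"x":0,"y":0,"z":0,"yaw":-1},{"x":0,"y":0,"z":0,"yaw":-1},{"x":0,"y":0,"z":0,"yaw":-1}]' >/dev/null
python3 sk.py 169 112 140
```

```text
plan xyz [-3.99  6.7  -0.81] yaw -19.77 | t 12.02 tcp [0.4975 0.0144 0.1202] rot [ 179.59   -0.97 -164.38] F [-0.1  0.6  0.8] w 0.0002
  F [ -2.2 -89.9] phi 305.9 R 97.5 Ftool y 0.5 Fx -0.1 j1,6 [ 24. -98.]
time_s: 12.43
tcp_pos: [0.4758, 0.0726, 0.1485]
eef_rot: [179.6, 0.4, -143.8]
contact_force: [-0.2, 0.8, 0.4]
gripper_width: 0.0285
plan xyz [-5.52 -1.83  0.86] yaw -4.02 | t 13.27 tcp [0.4762 0.0757 0.1569] rot [-178.87    1.51 -101.38] F [ 0.5  1.4 -0.8] w 0.0501
  F [-67.1 -93.8] phi 264.7 R 83.2 Ftool y -0.2 Fx -1.5 j1,6 [ 32. -43.]
```

```bash
python3 -m inch '[{"x":-1,"y":-0.35,"z":0,"yaw":0},{"x":-1,"y":-0.35,"z":0,"yaw":0},{"x":-1,"y":-0.35,"z":0,"yaw":0},{"x":-1,"y":-0.35,"z":0,"yaw":0},{"x":-0.7,"y":-0.3,"z":0,"yaw":0}]' >/dev/null
python3 -m inch '[{"x":0,"y":0,"z":0,"yaw":-1},{"x":0,"y":0,"z":0,"yaw":-1},{"x":0,"y":0,"z":0,"yaw":-1},{"x":0,"y":0,"z":0,"yaw":-1}]' >/dev/null
python3 sk.py 169 112 110
python3 look.py w11
python3 - <<'E'
from h import *
f=np.load("pics/w11.npz"); p=f["p"].astype(int); W=world(f["d"],f); z=W[...,2]
q=W.reshape(-1,3); g=q[(q[:,2]>.06)&(q[:,2]<.085)]
f2=np.array([F(a) for a in g]); 
k=np.hypot(f2[:,0]+59.4,f2[:,1]+11); s=(k>94)&(k<130); print("knob pts",s.sum(), f2[s].mean(0) if s.any() else None, f2[s].min(0),f2[s].max(0))
s=(k<16)&(g[:,2]>.063); print("boss",s.sum(),f2[s].min(0),f2[s].max(0),f2[s].mean(0))
s=(k>30)&(k<90); print("rod phi", np.degrees(np.arctan2(f2[s][:,1]+11,f2[s][:,0]+59.4)).mean(), s.sum())
b=q[(q[:,2]>.0515)&(q[:,2]<.0545)]; fb=np.array([F(a) for a in b]); s=(np.abs(fb[:,0])<35)&(np.abs(fb[:,1])<60)
if s.any(): print("blank",s.sum(),cv2.minAreaRect((b[s][:,:2]*1000).astype(np.float32)),fb[s].min(0),fb[s].max(0))
E
```

```text
plan xyz [-0.47 -0.14  2.35] yaw 0.2 | t 14.02 tcp [0.544  0.1885 0.1681] rot [-177.47    1.62  -84.5 ] F [-0.2 -0.6  0.8] w 0.0504
  F [-157.3    2. ] phi 172.4 R 98.8 Ftool y 0.3 Fx 0.6 j1,6 [ 39. -33.]
plan xyz [12.76  5.3  -1.88] yaw 22.88 | t 14.02 tcp [0.544  0.1885 0.1681] rot [-177.47    1.62  -84.5 ] F [-0.2 -0.6  0.8] w 0.0504
[  188     0   222   139 17697] ((576.381591796875, 87.32319641113281), (159.8012237548828, 107.75077819824219), 15.483743667602539) 0.019872053783155652
knob pts 1085 [-164.95880184   10.07981567] [-180.8   -2.7] [-150.7   24.7]
boss 440 [-69.7 -21.9] [-49.5  -2. ] [-59.13545455 -11.47409091]
rod phi 168.81378165702725 1126
blank 1096 ((588.2473754882812, 63.04404067993164), (72.02568054199219, 12.44661808013916), 4.9261651039123535) [-25.4 -25.9] [-11.7  45.2]
```

View pics/w11.png

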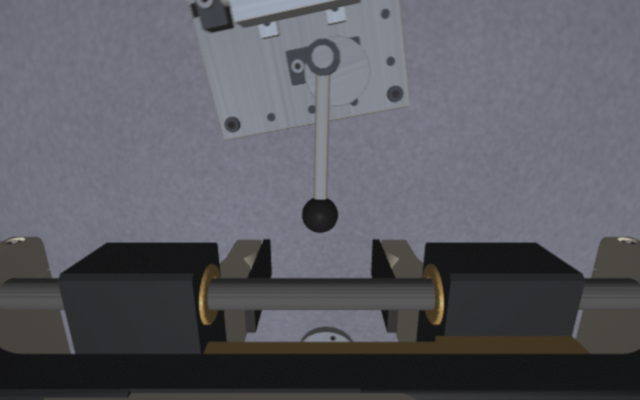

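```bash
python3 -m inch '[{"x":-0.12,"y":-0.04,"z":0.8,"yaw":0.05},{"x":-0.12,"y":-0.03,"z":0.8,"yaw":0.05},{"x":-0.12,"y":-0.03,"z":0.7,"yaw":0.05},{"x":-0.1,"y":-0.03,"z":0,"yaw":0.05}]' >/dev/null
python3 sk.py 169 112 60 -59.2 -11.4
```

```text
plan xyz [0.11 0.19 2.15] yaw -0.0 | t 14.4 tcp [0.5502 0.2031 0.114 ] rot [-176.92    1.98  -85.32] F [-1.  -0.8 -0.6] w 0.0506
  F [-169.7   11.9] phi 168.1 R 112.9 Ftool y 1.1 Fx 0.7 j1,6 [ 39. -35.]
```

```bash
python3 -m inch '[{"x":0.03,"y":0.05,"z":0.7,"yaw":0},{"x":0.03,"y":0.05,"z":0.7,"yaw":0},{"x":0,"y":0.05,"z":0.6,"yaw":0},{"x":0,"y":0,"z":0.1,"yaw":0}]'
python3 sk.py 169 112 60 -59.2 -11.4
```

```text
time_s: 14.73
tcp_pos: [0.5515, 0.2051, 0.065]
eef_rot: [-176.5, 2.2, -85.6]
contact_force: [-0.4, -0.1, -0.6]
gripper_width: 0.0501
plan xyz [0.12 0.14 0.19] yaw -0.07 | t 14.73 tcp [0.5515 0.2051 0.065 ] rot [-176.5     2.2   -85.56] F [-0.4 -0.1 -0.6] w 0.0501
  F [-171.3   13.7] phi 167.4 R 114.9 Ftool y 0.4 Fx 0.1 j1,6 [ 40. -35.]
```

```bash
python3 -m inch '[{"x":0.12,"y":0.14,"z":0.17,"yaw":0},{"x":0,"y":0,"z":0,"yaw":0}]' >/dev/null
python3 sk.py 169 112 60 -59.2 -11.4
python3 -m inch '[{"x":0,"y":0,"z":0,"yaw":0},{"x":0,"y":0,"z":0,"yaw":0},{"x":0,"y":0,"z":0,"yaw":0},{"x":0,"y":0,"z":0,"yaw":0},{"x":0,"y":0,"z":0,"yaw":0}]' -1 12
python3 sk.py 169 112 60 -59.2 -11.4
```

```text
plan xyz [0.   0.01 0.06] yaw -0.08 | t 14.9 tcp [0.5487 0.2021 0.0615] rot [-176.44    2.21  -85.62] F [ 0.4 -1.2  0.1] w 0.0502
  F [-169.1   10.2] phi 168.9 R 112.0 Ftool y -0.3 Fx 1.2 j1,6 [ 40. -35.]
time_s: 15.32
tcp_pos: [0.5503, 0.203, 0.0658]
eef_rot: [-176.2, 2.4, -85.6]
contact_force: [0.8, 1.0, -6.1]
gripper_width: 0.0269
plan xyz [0.04 0.09 0.23] yaw -0.09 | t 15.32 tcp [0.5503 0.203  0.0658] rot [-176.16    2.39  -85.65] F [ 0.8  1.  -6.1] w 0.0269
  F [-169.5   11.9] phi 168.1 R 112.7 Ftool y -0.9 Fx -0.9 j1,6 [ 40. -36.]
```

```bash
python3 -m inch '[{"x":0,"y":0,"z":0.12,"yaw":0},{"x":0,"y":0,"z":0.1,"yaw":0}]' >/dev/null
python3 sk.py 169 112 60 -59.2 -11.4
python3 -m inch '[{"x":0.01,"y":0.3,"z":0.02,"yaw":-0.95},{"x":0.01,"y":0.3,"z":0.02,"yaw":-0.95}]' >/dev/null
python3 sk.py 175 112 60 -59.2 -11.4
```

```text
plan xyz [0.06 0.22 0.15] yaw -0.06 | t 15.48 tcp [0.5536 0.2038 0.0641] rot [-175.8     2.44  -85.53] F [-1.4 -5.4 16.7] w 0.0273
  F [-169.4   15.3] phi 166.4 R 113.4 Ftool y 1.8 Fx 5.3 j1,6 [ 39. -36.]
plan xyz [0.04 0.21 0.15] yaw 0.37 | t 15.65 tcp [0.5415 0.2025 0.0642] rot [-175.25    1.9   -77.83] F [-1.1  0.9  4.4] w 0.0271
  F [-171.4    3.3] phi 172.5 R 113.2 Ftool y 0.9 Fx -1.1 j1,6 [ 40. -29.]
```

```bash
python3 -m inch '[{"x":0.01,"y":0.38,"z":-0.02,"yaw":-0.8},{"x":0.01,"y":0.38,"z":0,"yaw":-0.8},{"x":0.01,"y":0.38,"z":0,"yaw":-0.9},{"x":0.01,"y":0.38,"z":0,"yaw":-0.9},{"x":0.01,"y":0.38,"z":0,"yaw":-0.9}]' >/dev/null
python3 sk.py 195 112 63 -59.2 -11.4
python3 -m inch '[{"x":0.01,"y":0.38,"z":0,"yaw":-0.9},{"x":0.01,"y":0.38,"z":0,"yaw":-0.9},{"x":0.01,"y":0.38,"z":0,"yaw":-0.9},{"x":0.01,"y":0.38,"z":0,"yaw":-0.9},{"x":0.01,"y":0.38,"z":0,"yaw":-0.9}]' >/dev/null
python3 sk.py 215 112 63 -59.2 -11.4
```

```text
plan xyz [0.08 0.09 0.03] yaw -0.08 | t 16.07 tcp [0.5013 0.1896 0.064 ] rot [-174.16    0.34  -59.61] F [ 2.7 -0.1  2.7] w 0.0267
  F [-169.9  -38.9] phi 194.0 R 114.1 Ftool y -2.3 Fx 1.4 j1,6 [ 42. -13.]
plan xyz [0.11 0.06 0.03] yaw -0.29 | t 16.48 tcp [0.4699 0.1642 0.0637] rot [-173.46   -1.85  -40.46] F [0.4 2.5 4.2] w 0.0272
  F [-154.  -76.] phi 214.3 R 114.7 Ftool y -2.2 Fx -1.3 j1,6 [43.  5.]
```

```bash
python3 -m inch '[{"x":0.03,"y":0.38,"z":0,"yaw":-0.95},{"x":0.03,"y":0.38,"z":0,"yaw":-0.95},{"x":0.03,"y":0.38,"z":0,"yaw":-0.95},{"x":0.02,"y":0.36,"z":0,"yaw":-0.95},{"x":0.02,"y":0.35,"z":0,"yaw":-0.95}]' >/dev/null
python3 sk.py 235 112 63 -59.2 -11.4
python3 -m inch '[{"x":0.02,"y":0.3,"z":0,"yaw":-0.8},{"x":0.02,"y":0.3,"z":0,"yaw":-0.8}]' >/dev/null
python3 sk.py 240 112 63 -59.2 -11.4
python3 -m inch '[{"x":0.02,"y":0.3,"z":0,"yaw":-0.8},{"x":0.02,"y":0.3,"z":0,"yaw":-0.8}]' >/dev/null
python3 sk.py 246 112 63 -59.2 -11.4
```

```text
plan xyz [0.11 0.01 0.02] yaw -0.27 | t 16.9 tcp [0.4495 0.1287 0.0634] rot [-173.73   -4.25  -20.38] F [-7.   2.9  9.2] w 0.0269
  F [-125.3 -105.2] phi 234.8 R 114.8 Ftool y -0.3 Fx -7.5 j1,6 [41. 28.]
plan xyz [ 0.11 -0.16  0.04] yaw 0.18 | t 17.07 tcp [0.4454 0.1148 0.0633] rot [-174.12   -5.02  -13.58] F [-6.9  2.9  8. ] w 0.0268
  F [-113.  -112.9] phi 242.1 R 114.9 Ftool y -1.2 Fx -7.3 j1,6 [39. 36.]
plan xyz [ 0.12 -0.27  0.04] yaw 0.38 | t 17.23 tcp [0.443  0.1002 0.0631] rot [-174.64   -5.73   -6.79] F [-4.8  3.6  6.3] w 0.0267
  F [ -99.6 -119.1] phi 249.4 R 115.0 Ftool y -3.0 Fx -5.2 j1,6 [38. 45.]
```

```bash
python3 -m inch '[{"x":0,"y":0.26,"z":-0.03,"yaw":-0.7},{"x":0,"y":0.26,"z":-0.01,"yaw":-0.7}]' >/dev/null
python3 sk.py 255 112 63 -59.2 -11.4
python3 -m inch '[{"x":0.01,"y":0.26,"z":0,"yaw":-0.7},{"x":0.01,"y":0.26,"z":0,"yaw":-0.7}]' >/dev/null
python3 sk.py 260 112 63 -59.2 -11.4
python3 -m inch '[{"x":0.01,"y":0.22,"z":0,"yaw":-0.6}]' >/dev/null
python3 sk.py 264 112 63 -59.2 -11.4
python3 -m inch '[{"x":0.01,"y":0.22,"z":0,"yaw":-0.6}]' >/dev/null
python3 sk.py 268 112 63 -59.2 -11.4
```

```text
plan xyz [ 0.13 -0.07  0.04] yaw -0.39 | t 17.4 tcp [0.4423 0.0873 0.0635] rot [-175.16   -6.37   -0.84] F [ 2.4  1.6 -4.6] w 0.0268
  F [ -87.4 -123.3] phi 255.9 R 115.4 Ftool y -1.6 Fx 2.3 j1,6 [36. 53.]
plan xyz [ 0.13 -0.18  0.04] yaw -0.15 | t 17.57 tcp [0.4433 0.0744 0.0632] rot [-175.78   -6.92    5.11] F [-2.2  2.   4.8] w 0.027
  F [ -74.7 -125.8] phi 262.3 R 115.4 Ftool y -2.2 Fx -2.0 j1,6 [35. 61.]
plan xyz [ 0.13 -0.09  0.03] yaw -0.5 | t 17.65 tcp [0.4442 0.0689 0.0632] rot [-176.07   -7.14    7.69] F [-3.1  1.1  1.7] w 0.0272
  F [ -69.1 -126.4] phi 265.1 R 115.4 Ftool y -1.5 Fx -2.9 j1,6 [34. 65.]
plan xyz [0.14 0.01 0.02] yaw -0.86 | t 17.73 tcp [0.4453 0.0634 0.0632] rot [-176.36   -7.34   10.24] F [-0.8  1.6  2.7] w 0.0271
  F [ -63.6 -126.9] phi 267.8 R 115.6 Ftool y -1.7 Fx -0.5 j1,6 [33. 69.]
```

```bash
python3 -m inch '[{"x":0,"y":0.2,"z":0,"yaw":-0.6}]' -1 25 >/dev/null; python3 sk.py 268 112 63 -59.2 -11.4
python3 -m inch '[{"x":0,"y":0.2,"z":0,"yaw":-0.6}]' >/dev/null; python3 sk.py 268 112 63 -59.2 -11.4
python3 -m inch '[{"x":0,"y":0.15,"z":0,"yaw":-0.5}]' >/dev/null; python3 sk.py 268 112 63 -59.2 -11.4
python3 -m inch '[{"x":0,"y":0.15,"z":0,"yaw":-0.5}]' >/dev/null; python3 sk.py 268 112 63 -59.2 -11.4
```

```text
plan xyz [ 0.14 -0.19  0.04] yaw -0.23 | t 17.82 tcp [0.4465 0.0585 0.0632] rot [-176.67   -7.54   12.8 ] F [-0.9  2.4 -0.8] w 0.0264
  F [ -58.5 -127. ] phi 270.3 R 115.6 Ftool y -2.6 Fx -0.3 j1,6 [32. 72.]
plan xyz [ 0.14 -0.38  0.05] yaw 0.41 | t 17.9 tcp [0.4479 0.0537 0.0632] rot [-176.98   -7.73   15.34] F [-1.6  3.1  2.3] w 0.0262
  F [ -53.6 -127. ] phi 272.8 R 115.7 Ftool y -3.4 Fx -0.7 j1,6 [31. 76.]
plan xyz [ 0.15 -0.52  0.06] yaw 0.94 | t 17.98 tcp [0.4491 0.0503 0.0632] rot [-177.23   -7.88   17.47] F [-3.5  4.9  0.5] w 0.0263
  F [ -49.9 -126.8] phi 274.6 R 115.8 Ftool y -5.7 Fx -1.9 j1,6 [31. 78.]
plan xyz [ 0.17 -0.65  0.06] yaw 1.47 | t 18.07 tcp [0.4503 0.0471 0.0633] rot [-177.47   -8.02   19.56] F [-5.2  7.7  2.3] w 0.0266
  F [ -46.5 -126.5] phi 276.3 R 115.8 Ftool y -9.0 Fx -2.3 j1,6 [30. 81.]
```

```bash
python3 -m inch '[{"x":0,"y":0.09,"z":0,"yaw":-0.2}]' >/dev/null; python3 sk.py 278 112 63 -59.2 -11.4
python3 -m inch '[{"x":0,"y":0.08,"z":0,"yaw":-0.1}]' >/dev/null; python3 sk.py 278 112 63 -59.2 -11.4
```

```text
plan xyz [0.15 0.06 0.03] yaw -0.81 | t 18.15 tcp [0.451  0.0455 0.0633] rot [-177.53   -8.1    20.44] F [-6.3  9.   2.6] w 0.0264
  F [ -44.8 -126.3] phi 277.1 R 115.8 Ftool y -10.6 Fx -2.8 j1,6 [30. 83.]
plan xyz [0.15 0.01 0.03] yaw -0.71 | t 18.23 tcp [0.4514 0.0443 0.0633] rot [-177.51   -8.14   20.85] F [-7.7 10.1  1.6] w 0.0266
  F [ -43.5 -126.1] phi 277.8 R 115.8 Ftool y -12.1 Fx -3.6 j1,6 [29. 84.]
```

```bash
python3 -m inch '[{"x":0,"y":0,"z":0,"yaw":0}]' >/dev/null; python3 sk.py 278 112 63 -59.2 -11.4
python3 -m inch '[{"x":0,"y":0,"z":0,"yaw":0},{"x":0,"y":0,"z":0,"yaw":0},{"x":0,"y":0,"z":0,"yaw":0},{"x":0,"y":0,"z":0,"yaw":0},{"x":0,"y":0,"z":0,"yaw":0}]' 0.25 >/dev/null; python3 sk.py 278 112 100 -59.2 -11.4
```

```text
plan xyz [0.15 0.03 0.04] yaw -0.71 | t 18.32 tcp [0.4513 0.0447 0.0634] rot [-177.46   -8.16   20.86] F [-1.4  2.5 -2.5] w 0.0263
  F [ -44.  -126.1] phi 277.5 R 115.7 Ftool y -2.8 Fx -0.4 j1,6 [30. 84.]
plan xyz [ 0.32 -0.03 -1.4 ] yaw -0.7 | t 18.73 tcp [0.4522 0.0451 0.0641] rot [-177.47   -8.27   20.88] F [1.  0.7 0.4] w 0.0525
  F [ -44.1 -125.2] phi 277.6 R 114.8 Ftool y -0.3 Fx 1.2 j1,6 [30. 84.]
```

```bash
python3 -m inch '[{"x":0,"y":0,"z":-0.3,"yaw":0},{"x":0,"y":0,"z":-0.8,"yaw":0},{"x":0,"y":0,"z":-1,"yaw":0},{"x":0,"y":0,"z":-1,"yaw":0},{"x":0,"y":0,"z":-1,"yaw":0}]'
python3 -m inch '[{"x":-0.3,"y":0,"z":-1,"yaw":0},{"x":-0.5,"y":0,"z":-1,"yaw":0},{"x":-0.5,"y":0,"z":-0.5,"yaw":0},{"x":0,"y":0,"z":0,"yaw":0}]'
python3 look.py w12 >/dev/null
python3 - <<'E'
from h import *
f=np.load("pics/w12.npz"); W=world(f["d"],f); q=W.reshape(-1,3)
def sel(a,b):
    g=q[(q[:,2]>a)&(q[:,2]<b)]; return g,((g[:,:2]-OF)@MF)*1000
g,v=sel(.050,.056); s=(np.abs(v[:,0])<40)&(np.abs(v[:,1])<60)&~((v[:,0]<-27)); print("blank",s.sum(),cv2.minAreaRect((g[s][:,:2]*1000).astype(np.float32)),np.percentile(v[s],[.3,99.7],axis=0).round(1),np.median(g[s][:,2]))
g,v=sel(.017,.0225); s=(np.abs(v[:,0]+20)<90)&(np.abs(v[:,1]-5)<90); print("plate",cv2.minAreaRect((g[s][:,:2]*1000).astype(np.float32)))
g,v=sel(.06,.085); d=np.hypot(v[:,0]+59.2,v[:,1]+11.4); s=(d>40)&(d<126); print("lever phi",np.degrees(np.arctan2(v[s][:,1].mean()+11.4,v[s][:,0].mean()+59.2))%360,s.sum())
E
```

```text
time_s: 19.15
tcp_pos: [0.4363, 0.0332, 0.1655]
eef_rot: [-177.6, -7.5, 20.9]
contact_force: [0.7, 0.2, -0.5]
gripper_width: 0.0548
time_s: 19.48
tcp_pos: [0.3994, 0.0152, 0.2336]
eef_rot: [-177.6, -8.1, 20.9]
contact_force: [-0.0, -0.2, 0.2]
gripper_width: 0.055
blank 3540 ((568.9990234375, 32.579612731933594), (58.32867431640625, 50.0655403137207), 15.717963218688965) [[-25.3 -45.1]
 [ 24.3  12.2]] 0.052895857619633974
plate ((557.4457397460938, 50.72160720825195), (104.41957092285156, 170.19183349609375), 15.508086204528809)
lever phi 276.3396628051988 1412
```

View pics/w12.png

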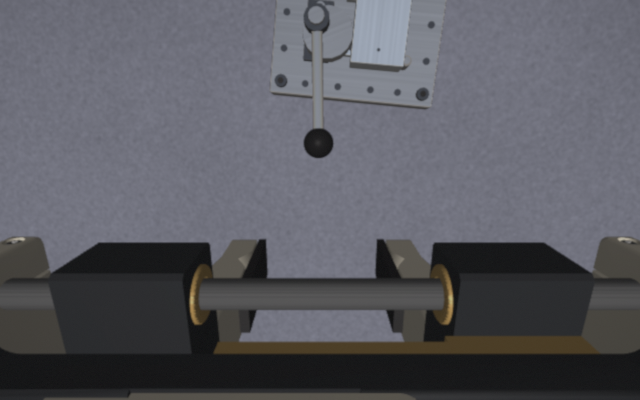

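```bash
python3 -c "
from plant import r
print(r.get_state()['contact_force'].round(1)); print(r.close_job())"
```

```text
[1.1 0.7 0.3]
the job is handed in; nothing more can be done
None
```

The blank is in the fixture, pushed home and clamped, and I handed the job in at about 19.5 s of the 72 s allowed.

**Loading:** I picked up the silver bar and set it on the rest strips, measured flat with its top about 53 mm above the bench. I pushed it against the end stop (about 11 N at the wrist) and the side pins (about 11.5 N). A second push with the closed fingers on the free end produced no movement.

**Clamping:** I turned the knob counter-clockwise by about 108°. The cam met the blank over the last few degrees, and I tightened until the knob force read about 12 N, then let go.

**Last checks:**
- **Lever:** it reads 276.3° in the fixture axes, against about 277.5° from the gripper pose just before I let go. That agrees within the measuring error of a degree or two.
- **Blank position:** the free end is at fixture y −45.1 mm, and the end stop's face had measured +45.0 mm. In x it spans −25.3 to +24.3 mm, and the locating pins had also measured about 1 mm to the −x side of nominal.
- **Blank angle:** it is turned 15.7°, and the plate measured 15.5° to 15.8°. Before clamping the blank had read about 0.3° off, and that was gone afterwards.
- **Not fully seen:** the last picture showed only the lower part of the blank, so the end stop's contact was judged from the push force and the free end's position.

**Forces:** while I was gripping the knob, the wrist briefly read about 17 N vertically. No wrist reading I took was above that.

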